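# Put the tin, the jam jar and the pepper mill away in the worktop organiser

### The arm

A 6-joint arm with a two-finger parallel gripper is mounted at the origin on a cart in front of the work surface, level with it; the furniture and walls round the work are solid. World frame = base frame: x ahead of the robot, y to its left, z up, the work surface at z = 0. Lengths are in m, angles in rad, forces in N, time in s.
With the tool pointing down it reaches from about 0.35 to 0.875 m from the base axis. Payload 15.5 kg.
Tool frame: the origin (TCP) lies on the centre line of the jaws, within the pads' length; the fingertips stand 25 mm ahead of it and the grasp point (between the pads) lies 6 mm ahead of it; z points along the fingers, y is the line along which they close (so a half turn about z gives the same grasp; the last joint's range is limited). The gripper opens to 85 mm and grips with 20 to 120 N. Pads are 22 mm wide; open, the fingers measure 114 mm over their backs; the gripper's body (76 mm by 85 mm) begins 54 mm behind the grasp point. The pads swing forward as they close: fully open they stand 13 mm farther back than shut.
Start: joints at [-1.226, 0.494, 1.345, -0, 1.302, -0.096], TCP at [0.266, -0.566, 0.235] pointing down, gripper open.
Joint ranges: [-2.91, 2.91], [-0.82, 2.16], [0.22, 2.67], [-1.22, 4.37], [0.12, 2.79], [-3.08, 3.08]. Speed limits (rad/s): [1.89, 1.89, 2.57, 3.01, 3.01, 3.01].

### API

Orientations are given as a 3x3 rotation matrix whose columns are the frame's x, y, z axes.
In Python, from bench import arm, vision gives the robot as it stands.
- The arm moves only by the tool step_arm, never from a script. Its argument "moves" is a list of rows, each a list of 6 numbers: the shift along the tool's x, y, z each as a share of 4 cm, from -1 to 1, then the turn, a rotation vector about the tool's x, y, z each as a share of 0.12 rad, from -1 to 1. A call has 1 to 10 rows; each row shifts and turns the commanded pose from where the row before left it, along the tool's axes as they then stand; what a row does not reach is not made up. A row lasts 1/12 s, in which the tool goes at most 41.7 mm and 7.16 degrees, less where a joint would pass 70% of its speed; a pose out of reach is approached as far as the arm can. A call with a number of a shift or a turn outside -1 to 1 is refused whole. A call with a gripper value outside its range is refused whole. "claw" is the opening, from -1 (shut) to 1 (fully open), set as the call begins (left out, the last holds). The fingers move at their own pace and stop on an object; the grip force is fixed at half the most. Time passes only in rows, so rows that do not move let the fingers close. It gives the time, the measured TCP pose, the force, the opening and the grip force at its end, in the units of the state.
- arm.observe(): the state, without advancing time (a new reading comes with each control period).
- vision.camera(name): name is "scene" or "top" or "wrist"; returns a dict with "pixels" (384x512x3 uint8, blue, green, red), "z_map" (384x512 float32, m along the optical axis (not along the pixel's ray), 0 where there is no reading), "intrinsics" (3x3 intrinsics, pixels), "eye" and "rotation" of the camera in the world. Camera axes: x right, y up, looking along -z (the intrinsics and any distortion apply to the point x, -y, -z); pixel columns grow to the right and rows downward; lengths in m; the calibration is good to about 2 mm. A picture is of the moment at which its call begins.
- arm.hand_in(): hands the job in; it is judged then, once.
The state is a dict: "time_s": time; "joints": joint angles; "joint_vel": joint speeds; "joint_efforts": joint torques, N m; "tool_pos": TCP position; "tcp_rot": TCP orientation; "wrist_force": force on the tool from outside, world axes, zero at the start; "moment": the same for the moment, N m; "opening": finger opening in m; "finger_force": force on a finger pad.
Only numpy, scipy, OpenCV 4.12 (cv2) and the standard library are available. Lean on these libraries where they do the work, as an engineer would, in place of code of your own. Each camera call takes 0.05 s, during which the arm holds its last target. There are 200 camera calls.

### The job

Tidy up: pack the tall slim tin, the jam jar and the wooden pepper mill side by side into the empty front bay of the two-tier wooden organiser, each set down upright on the bay's floor, not dropped. They only just fit next to one another, the square-bodied jar with its flat sides along the walls, and the upper shelf overhangs half of the bay. Leave the organiser where it stands, what is already in and on it upright, and the other things on the worktop alone.

Things in the scene. Friction and masses are not known exactly. Their poses are not given: they have to be found in the camera images.
- organiser: two-tier wooden worktop organiser, loose, 2.4 kg, 168 (x) x 210 (y) mm, upper shelf at 237 mm: a low tray with a front and a rear bay along its y axis; origin: centre of its underside; x points from the front bay (nearer the robot) to the rear bay, z up. Tray walls are 40 mm high (front, rear, divider 8 mm thick, ends 10); above 40 mm the ends are tall only from x = -6 mm to the rear
- front_bay (a point): centre of the floor of the empty front bay, 11 mm above the worktop, axes as the organiser; the bay is 72 mm (x) by 190 mm (y) inside, its walls rise 29 mm above its floor
- rear_bay (a point): centre of the floor of the rear bay (same size, under the upper shelf), already filled
- shelf_edge (a point): middle of the lower front edge of the upper shelf, 225 mm above the worktop and 3 mm to the rear of the front bay's middle; the edge runs along y. The shelf, 12 mm thick with a thin rail 20 mm above it, covers all to the rear of this edge, so an upright gripper cannot come down into the bay
- tuna_tin: the slim food tin, taller than it is wide: upright cylinder 57 mm in diameter, 72 mm tall, 0.18 kg; origin: centre of its underside, z up
- jam_jar: glass jam jar with a pale round lid (61 mm wide, the top 11 mm); its body is square with rounded corners, 62 mm across the flats and 75 mm across the corners, 96 mm tall, 0.35 kg; origin: centre of its underside, x and y axes square to its flat sides, z up
- pepper_mill: wooden pepper mill, 160 mm tall, round, foot 58 mm in diameter, narrower waist, head (from 116 to 149 mm above the foot) 50 mm in diameter, small knob on top; the head does not turn; 0.18 kg; origin: centre of its underside, z up
- cork_bottle: white stoneware bottle with a cork, 61 mm in diameter, 179 mm tall, in the rear bay; origin: centre of its underside
- spice_a: spice jar with a dark cap, 41 mm in diameter, 105 mm tall, in the rear bay; origin: centre of its underside
- salt_shaker: glass salt shaker, 44 mm in diameter, 90 mm tall, in the rear bay; origin: centre of its underside
- spice_b: spice jar like spice_a, on the upper shelf; origin: centre of its underside
- spice_c: spice jar like spice_a, on the upper shelf; origin: centre of its underside
- tomato_tin: the wide low tin, 75 mm in diameter, 58 mm tall, not to be packed; origin: centre of its underside
- espresso_cup: small white cup with a handle, 63 x 92 x 51 mm, bystander; origin: on its underside
- mug: green mug with a handle, 86 x 125 x 96 mm, bystander; origin: on its underside
- lemon: lemon, 83 x 58 x 58 mm, bystander; origin: on its underside
- garlic: garlic bulb, 60 x 57 x 58 mm, bystander; origin: on its underside
Not all that is in view belongs to the job. Leave any blue look-alike of the pepper_mill alone.

How it is judged:
At the end, for the whole second after the job is handed in: Tin, jar and mill stand still in the front bay: each within 12 mm of its centre line, 70 mm of its middle, 5 mm of its floor, 0.08 rad of upright, the jar's sides within 0.26 rad of the walls. All in the rear bay and on top still stands (6 mm, 0.1 rad), the organiser is level (0.05 rad) (x of tuna_tin in the frame of front_bay between -0.012 and 0.012 m and y of tuna_tin in the frame of front_bay between -0.07 and 0.07 m and z of tuna_tin in the frame of front_bay between -0.005 and 0.005 m and angle between each of tuna_tin, jam_jar, pepper_mill's own z axis and vertical below 0.08 rad and linear speed of each of tuna_tin, jam_jar, pepper_mill below 0.02 m/s and x of jam_jar in the frame of front_bay between -0.012 and 0.012 m and y of jam_jar in the frame of front_bay between -0.07 and 0.07 m and z of jam_jar in the frame of front_bay between -0.005 and 0.005 m and x of pepper_mill in the frame of front_bay between -0.012 and 0.012 m and y of pepper_mill in the frame of front_bay between -0.07 and 0.07 m and z of pepper_mill in the frame of front_bay between -0.005 and 0.005 m and x of each of cork_bottle, spice_a, salt_shaker in the frame of rear_bay above -0.025 m and z of each of cork_bottle, spice_a, salt_shaker in the frame of rear_bay below 0.006 m and angle between each of cork_bottle, spice_a, salt_shaker, spice_b, spice_c's own z axis and vertical below 0.1 rad and (angle between the x axis of jam_jar and the x axis of organiser, either way round below 0.26 rad or angle between the x axis of jam_jar and the y axis of organiser, either way round below 0.26 rad) and angle between organiser's own z axis and vertical below 0.05 rad and height (world z) of organiser below 0.006 m); the robot touches nothing.
It fails at once if the tin, jar or mill is let go more than 20 mm above the floor of the front bay (dropped in instead of set down) ((x of tuna_tin in the frame of front_bay between -0.036 and 0.036 m and y of tuna_tin in the frame of front_bay between -0.095 and 0.095 m and z of tuna_tin in the frame of front_bay between 0.02 and 0.16 m and contact force between tuna_tin and the fingers below 0.1 N) or (x of jam_jar in the frame of front_bay between -0.036 and 0.036 m and y of jam_jar in the frame of front_bay between -0.095 and 0.095 m and z of jam_jar in the frame of front_bay between 0.02 and 0.16 m and contact force between jam_jar and the fingers below 0.1 N) or (x of pepper_mill in the frame of front_bay between -0.036 and 0.036 m and y of pepper_mill in the frame of front_bay between -0.095 and 0.095 m and z of pepper_mill in the frame of front_bay between 0.02 and 0.16 m and contact force between pepper_mill and the fingers below 0.1 N)).
It fails at once if the tin, jar or mill is knocked over (angle between any of tuna_tin, jam_jar, pepper_mill's own z axis and vertical above 0.9 rad).
It fails at once if something that already stands in or on the organiser is tipped by more than about 20 degrees (angle between any of cork_bottle, spice_a, salt_shaker, spice_b, spice_c's own z axis and vertical above 0.35 rad).
It fails at once if the organiser is shoved more than 50 mm or tipped by more than 10 degrees (distance of organiser from where it was at the start of the episode above 0.05 m or angle between organiser's own z axis and vertical above 0.17 rad).
It fails at once if one of the other things standing about is pushed more than 50 mm (distance of any of tomato_tin, espresso_cup, mug, lemon, garlic from where it was at the start of the episode above 0.05 m).
It also fails if it takes over 72 s, if anything falls off the work surface, if the arm or the gripper's body presses on something with over 40 N, if the wrist force passes 120 N, or if a joint passes its speed limit or range.

## Working session

There is one attempt and no reset: what is moved stays moved. The work goes in short steps, Python scripts to look and compute and a tool call to move; the robot and the scene stay as the last step left them, time stands still between calls to the robot, and variables do not carry over. Pictures are saved under pics/ and viewed, at most 10 in all, crops included, and the job is handed in when it is done.

Besides the shell and the picture viewer there is one more tool, called after "Emit:" by a JSON object that holds its "fn" and its "kwargs", one argument or row to a line. step_arm: Moves the arm, as the interface text tells. Its arguments: {"type":"object","properties":{"moves":{"type":"array","items":{"type":"array","items":{"type":"number"}}},"claw":{"type":"number"}},"required":["moves"]}

```bash
mkdir -p pics; ls; cat > h.py <<'E'
import numpy as np, cv2, json
from bench import arm, vision
def cam(n):
    c=vision.camera(n); return c
def cloud(c):
    z=c['z_map']; K=np.array(c['intrinsics']); h,w=z.shape
    u,v=np.meshgrid(np.arange(w),np.arange(h))
    P=np.stack([(u-K[0,2])/K[0,0]*z,-(v-K[1,2])/K[1,1]*z,-z],-1)
    W=P@np.array(c['rotation']).T+np.array(c['eye'])
    W[z==0]=np.nan
    return W
E
python3 - <<'E'
from h import *
for n in ('scene','top'):
    c=cam(n); cv2.imwrite(f'pics/{n}0.png',cv2.resize(c['pixels'],(768,576))); np.save(n+'0.npy',cloud(c)); print(n,c['eye'],np.round(c['rotation'],3).tolist(),np.array(c['intrinsics']).tolist())
    np.save(n+'px.npy',c['pixels'])
s=arm.observe(); print({k:np.round(v,3).tolist() for k,v in s.items()})
E
```

```text
pics
scene [-0.43100974 -0.47059387  0.77661544] [[0.477, 0.433, -0.765], [-0.879, 0.231, -0.417], [-0.004, 0.871, 0.491]] [[403.1592019352915, 0.0, 246.05882926076345], [0.0, 403.1592019352915, 190.73866673317914], [0.0, 0.0, 1.0]]
top [ 0.08820037 -0.14898759  1.30048582] [[0.398, 0.848, -0.349], [-0.917, 0.369, -0.151], [0.0, 0.38, 0.925]] [[442.98241254464597, 0.0, 250.47300767582357], [0.0, 442.98241254464597, 194.07258000308224], [0.0, 0.0, 1.0]]
{'time_s': 0.1, 'joints': [-1.226, 0.494, 1.346, 0.0, 1.303, -0.095], 'joint_vel': [-0.003, -0.0, -0.001, -0.0, -0.001, 0.003], 'joint_efforts': [0.001, -88.359, -38.456, -0.0, 0.005, 0.0], 'tool_pos': [0.266, -0.565, 0.235], 'tcp_rot': [[0.905, 0.426, -0.0], [0.426, -0.905, 0.001], [0.0, -0.001, -1.0]], 'wrist_force': [0.244, -0.573, 0.311], 'moment': [0.011, -0.05, -0.012], 'finger_force': 0.0, 'opening': 0.086}
```

View pics/scene0.png

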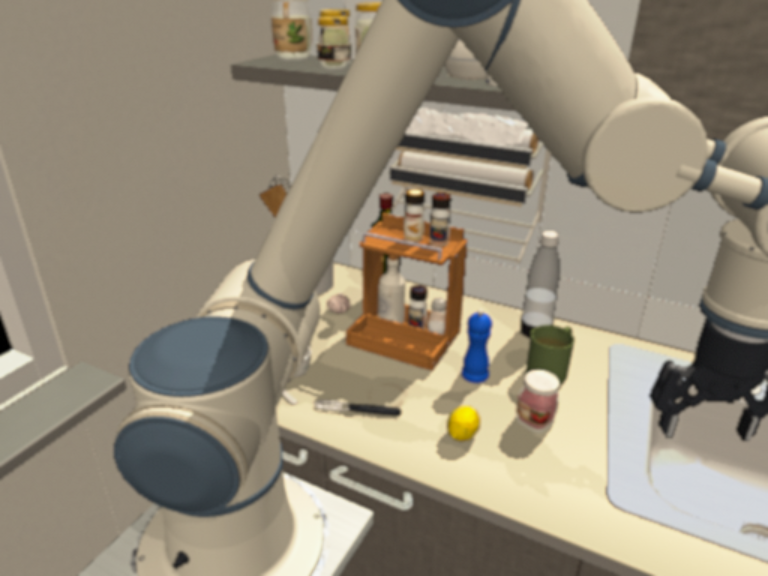

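View pics/top0.png

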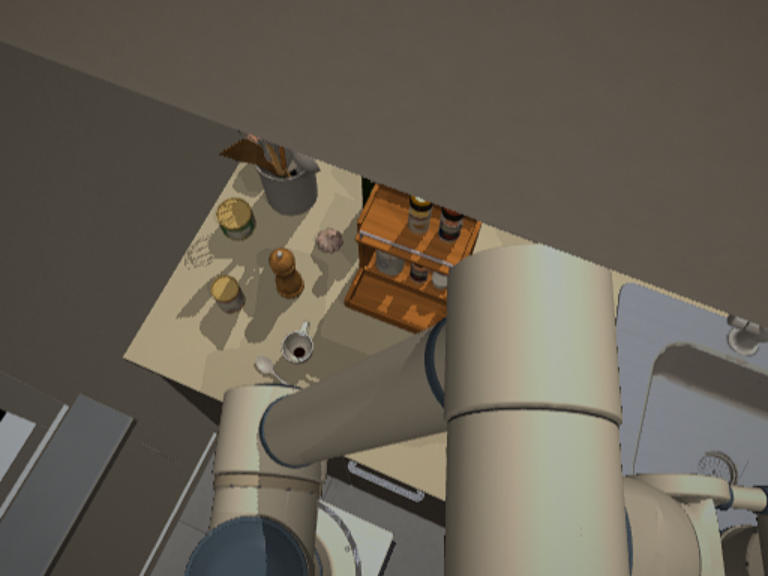

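The scene view shows the jar at about (538,400), the blue decoy at (478,350), the lemon at (463,423) and the organiser at (410,280). The top view shows the slim tin at about (227,290), the wooden mill at (287,272), the wide tin at (235,217), the cup at (298,345) and the garlic at (328,240). Next I measure them.

```bash
cat >> h.py <<'E'
from scipy.optimize import least_squares
def box(W,u0,v0,u1,v1,s=1.5):
    return W[int(v0/s):int(v1/s),int(u0/s):int(u1/s)].reshape(-1,3)
def circ(P,r):  # fit vertical cylinder visible side points
    f=lambda c:np.hypot(P[:,0]-c[0],P[:,1]-c[1])-r
    q=least_squares(f,np.nanmean(P[:,:2],0),loss='soft_l1',f_scale=.002); return q.x,np.sqrt(np.mean(q.fun**2))
def rim(P,z0,z1):
    T=P[(P[:,2]>z0)&(P[:,2]<z1)][:,:2]
    c,r=cv2.minEnclosingCircle(T.astype(np.float32)); return np.round(c,4),round(r,4),len(T)
E
python3 - <<'E'
from h import *
S=np.load('scene0.npy');T=np.load('top0.npy')
def sel(P,z0,z1): return P[(P[:,2]>z0)&(P[:,2]<z1)]
p=box(T,200,262,252,320); print('tin rim',rim(p,.066,.078),np.nanmax(p[:,2])); print('tin mean top',sel(p,.068,.078).mean(0))
p=box(T,210,190,262,245); print('wide rim',rim(p,.05,.066),np.nanmax(p[:,2]))
p=box(T,262,240,312,305); print('mill head',rim(p,.12,.148),circ(sel(p,.118,.147),.025),np.nanmax(p[:,2]), 'foot', circ(sel(p,.004,.02),.029))
p=box(S,512,365,565,430); q=sel(p,.086,.1); print('jar lid',rim(p,.09,.1),q.mean(0),np.nanmax(p[:,2]))
p=box(S,455,305,500,390); print('blue',circ(sel(p,.01,.15),.027),np.nanmax(p[:,2]))
p=box(S,445,400,485,445); print('lemon',sel(p,.02,.07).mean(0),np.nanmax(p[:,2]))
p=box(S,530,325,577,380); print('mug',rim(p,.085,.1),np.nanmax(p[:,2]))
p=box(T,278,318,318,365); print('cup',rim(p,.04,.056),np.nanmax(p[:,2]))
p=box(T,313,225,345,255); print('garlic',sel(p,.02,.06).mean(0),np.nanmax(p[:,2]))
# organiser: shelf top plane
for n,W,b in(('T',T,(340,180,490,290)),('S',S,(355,215,470,265))):
    p=sel(box(W,*b),.231,.243); r=cv2.minAreaRect(p[:,:2].astype(np.float32)); print(n,'shelf',r,len(p),p[:,2].mean()); print(np.round(cv2.boxPoints(r),4).tolist())
for n,W,b in(('T',T,(340,250,450,340)),('S',S,(335,305,470,375))):
    p=sel(box(W,*b),.036,.044); r=cv2.minAreaRect(p[:,:2].astype(np.float32)); print(n,'tray rim',r,len(p)); print(np.round(cv2.boxPoints(r),4).tolist())
E
```

```text
tin rim (array([0.4367, 0.3318]), 0.0301, 269) 0.07968587084995393
tin mean top [0.43579999 0.33239389 0.07167713]
wide rim (array([0.6083, 0.4226]), 0.0612, 416) 0.06595361822056911
mill head (array([0.5141, 0.2343]), 0.0252, 169) (array([0.51798384, 0.2379505 ]), np.float64(0.00582777403653774)) 0.16354864885529596 foot (array([0.53211995, 0.24718715]), np.float64(0.03510713506486845))
jar lid (array([ 0.4742, -0.3276]), 0.0321, 269) [ 0.47158328 -0.32924014  0.09356779] 0.09842795862471043
blue (array([ 0.55986031, -0.17847231]), np.float64(0.03705260655532106)) 0.16009496908017662
lemon [ 0.35961969 -0.22717763  0.04392456] 0.058265947577499366
mug (array([ 0.5796, -0.3204]), 0.111, 301) 0.09796202832311873
cup (array([0.4023, 0.1512]), 0.045, 137) 0.05770178829189243
garlic [0.63093648 0.19407946 0.03762447] 0.059325032442151704
T shelf ((0.6256600618362427, 0.00707998126745224), (0.12323413044214249, 0.21125218272209167), 0.5313243865966797) 2163 0.23824154217761337
[[0.5630999803543091, 0.11209999769926071], [0.5649999976158142, -0.09910000115633011], [0.6883000135421753, -0.0
[... 272 characters left out ...]
180000215768814], [0.8079000115394592, -0.09769999980926514], [0.8043000102043152, 0.11240000277757645]]
T tray rim ((0.5815274119377136, 0.008380502462387085), (0.20413488149642944, 0.13148629665374756), 89.01034545898438) 408
[[0.5139999985694885, -0.0925000011920929], [0.6455000042915344, -0.09480000287294388], [0.6489999890327454, 0.10930000245571136], [0.5175999999046326, 0.11159999668598175]]
S tray rim ((0.6017511487007141, -0.031700387597084045), (0.16986578702926636, 0.2805566191673279), 0.8464476466178894) 421
[[0.5148000121116638, 0.10729999840259552], [0.5188999772071838, -0.17319999635219574], [0.6887000203132629, -0.17069999873638153], [0.6845999956130981, 0.10980000346899033]]
```

```bash
python3 - <<'E'
from h import *
print([a for a in dir(arm) if a[0]!='_'],[a for a in dir(vision) if a[0]!='_'])
S=np.load('scene0.npy')
px=np.load('scenepx.npy')
# jar crop and body points
cv2.imwrite('pics/jar.png',cv2.resize(px[235:300,330:400],(560,520),interpolation=cv2.INTER_CUBIC))
p=box(S,512,365,565,432); b=p[(p[:,2]>.015)&(p[:,2]<.08)&(np.hypot(p[:,0]-.473,p[:,1]+.329)<.05)]
b=b-[.473,-.329,0]
# fit square yaw
def f(q):
    d=b[:,:2]-q[:2]; c,s=np.cos(q[2]),np.sin(q[2]); u=np.abs(d[:,0]*c+d[:,1]*s); v=np.abs(-d[:,0]*s+d[:,1]*c)
    k=.010; m=np.hypot(np.maximum(u-.031+k,0),np.maximum(v-.031+k,0))-k
    return m
for y in np.arange(-.7,.8,.2):
    r=least_squares(f,[0,0,y],loss='soft_l1',f_scale=.002); print(round(y,2),np.round(r.x,4),r.cost*1e4)
for z in(.02,.04,.06): 
    q=b[abs(b[:,2]-z)<.006]; i=np.argsort(np.arctan2(q[:,1],q[:,0])); print(np.round(q[i][::3,:2]*1000).tolist())
E
```

```text
['IKError', 'hand_in', 'observe'] ['camera']
-0.7 [ 0.0048  0.0012 -0.3542] 12.031363712123728
-0.5 [ 0.0048  0.0012 -0.3542] 12.031363708617658
-0.3 [ 0.0048  0.0012 -0.3542] 12.03136370742567
-0.1 [ 0.0048  0.0012 -0.3542] 12.031363708870972
0.1 [ 0.0048  0.0012 -0.3542] 12.031363708030385
0.3 [ 0.0048  0.0012 -0.3542] 12.03136370953623
0.5 [4.8000e-03 1.2000e-03 1.2166e+00] 12.031363717430791
0.7 [4.8000e-03 1.2000e-03 1.2166e+00] 12.031363717050603
[[-30.0, -1.0], [-31.0, -4.0], [-28.0, -6.0], [-32.0, -10.0], [-31.0, -13.0], [-30.0, -15.0], [-30.0, -17.0], [-27.0, -20.0], [-24.0, -22.0], [-21.0, -23.0], [-17.0, -24.0], [-15.0, -27.0], [-10.0, -29.0], [-3.0, -30.0], [2.0, -31.0], [9.0, -33.0], [-14.0, 31.0], [-17.0, 30.0], [-21.0, 27.0], [-23.0, 23.0], [-26.0, 20.0], [-25.0, 14.0], [-26.0, 11.0], [-27.0, 10.0], [-28.0, 8.0], [-30.0, 4.0], [-29.0, 2.0]]
[[-28.0, -0.0], [-30.0, -2.0], [-32.0, -4.0], [-28.0, -6.0], [-30.0, -9.0], [-30.0, -12.0], [-32.0, -15.0], [-31.0, -16.0], [-29.0, -18.0], [-27.0, -20.0], [-24.0, -22.0], [-21.0, -24.0], [-13.0, -27.0], [-6.0, -28.0], [-1.0, -30.0], [3.0, -32.0], [12.0, -34.0], [-10.0, 35.0], [-14.0, 33.0], [-20.0, 29.0], [-22.0, 28.0], [-23.0, 28.0], [-21.0, 24.0], [-24.0, 20.0], [-25.0, 19.0], [-26.0, 16.0], [-26.0, 14.0], [-25.0, 11.0], [-28.0, 8.0], [-30.0, 7.0], [-31.0, 4.0], [-32.0, 1.0]]
[[-30.0, -1.0], [-29.0, -2.0], [-32.0, -5.0], [-25.0, -5.0], [-33.0, -7.0], [-30.0, -9.0], [-29.0, -10.0], [-31.0, -12.0], [-32.0, -15.0], [-30.0, -15.0], [-27.0, -17.0], [-25.0, -18.0], [-22.0, -21.0], [-19.0, -23.0], [-16.0, -25.0], [-13.0, -27.0], [-7.0, -27.0], [-3.0, -30.0], [0.0, -32.0], [4.0, -33.0], [14.0, -34.0], [-13.0, 34.0], [-18.0, 30.0], [-19.0, 29.0], [-20.0, 28.0], [-20.0, 24.0], [-20.0, 20.0], [-24.0, 20.0], [-24.0, 16.0], [-23.0, 14.0], [-24.0, 11.0], [-24.0, 9.0], [-28.0, 7.0], [-28.0, 4.0], [-30.0, 1.0]]
```

Emit:
{"fn": "step_arm", "kwargs": {
  "moves": [
    [0,0,-0.7,0,0,0.8],
    [0,0,-0.7,0,0,1],
    [0,0,-0.7,0,0,1],
    [0,0,-0.7,0,0,1],
    [0,0,-0.5,0,0,1],
    [0,0,0,0,0,1],
    [0,0,0,0,0,1],
    [0,0,0,0,0,1]
  ],
  "claw": 1
}}

```text
time_s: 0.77
tool_pos: [0.2661, -0.5655, 0.3673]
tcp_rot: [[0.877, -0.481, 0.0], [-0.481, -0.877, -0.0], [0.0, 0.0, -1.0]]
wrist_force: [-0.3, -0.2, -1.1]
opening: 0.0855
finger_force: 0.0
```

Emit:
{"fn": "step_arm", "kwargs": {
  "moves": [
    [0,-0.7,0,0,0.5,0],
    [0,-0.7,0,0,0.5,0],
    [0,-0.7,0,0,0.5,0],
    [0,-0.7,0,0,0.5,0],
    [0,-0.7,0,0,0.5,0],
    [0,0,0,0,0.5,0]
  ]
}}

```text
time_s: 1.27
tool_pos: [0.3342, -0.4384, 0.3672]
tcp_rot: [[0.823, -0.474, 0.313], [-0.444, -0.88, -0.167], [0.355, -0.001, -0.935]]
wrist_force: [0.9, -0.6, 1.2]
opening: 0.0856
finger_force: 0.0
```

```bash
python3 - <<'E'
from h import *
s=arm.observe()
print({k:np.round(v,4).tolist() for k,v in s.items() if k in('joints','tool_pos','tcp_rot','time_s')})
E
```

```text
{'time_s': 1.2667, 'joints': [-1.1628, 0.1331, 1.5794, 0.2442, 1.1519, 0.8341], 'tool_pos': [0.3342, -0.4384, 0.3672], 'tcp_rot': [[0.8229, -0.4744, 0.3128], [-0.444, -0.8803, -0.167], [0.3546, -0.0014, -0.935]]}
```

```bash
cat > kin.py <<'E'
import numpy as np
from scipy.spatial.transform import Rotation as Ro
def fk(q,P):
    h,L2,L3,L6,c6=P
    R1=Ro.from_euler('z',q[0]); R2=R1*Ro.from_euler('y',q[1]); R3=R2*Ro.from_euler('y',q[2])
    R=R3*Ro.from_euler('ZYZ',[q[3],q[4],q[5]+c6])
    p=np.array([0,0,h])+R2.apply([0,0,L2])+R3.apply([0,0,L3])+R.apply([0,0,L6])
    return p,R.as_matrix()
E
python3 - <<'E'
from h import *; from kin import *
D=[([-1.226,.494,1.346,0,1.303,-.095],[.266,-.565,.235]),([-1.1628,.1331,1.5794,.2442,1.1519,.8341],[.3342,-.4384,.3672])]
f=lambda x:np.concatenate([fk(q,[*x,0])[0]-p for q,p in D]+[(np.array(x)-[.2,.5,.45,.3])*1e-3])
r=least_squares(f,[.2,.5,.45,.3]); print(r.x,np.round(r.fun,5)); print(np.round(fk(D[1][0],[*r.x,0])[1],3))
E
```

```text
[0.23063483 0.73423863 0.28149968 0.57811264] [-5.688e-02 -1.727e-02 -1.089e-02 -4.110e-03 -3.430e-03  1.089e-02
  3.000e-05  2.300e-04 -1.700e-04  2.800e-04]
[[ 0.474  0.823  0.313]
 [ 0.88  -0.444 -0.167]
 [ 0.001  0.355 -0.935]]
```

```bash
sed -i 's/h,L2,L3,L6,c6=P/h,L2,L3,L6,d,a=P; c6=np.pi\/2/; s/R2.apply(\[0,0,L2\])/R2.apply([0,d,L2])/; s/R3.apply(\[0,0,L3\])/R3.apply([a,0,L3])/' kin.py
python3 - <<'E'
from h import *; from kin import *
D=[([-1.226,.494,1.346,0,1.303,-.095],[.266,-.565,.235]),([-1.1628,.1331,1.5794,.2442,1.1519,.8341],[.3342,-.4384,.3672])]
for pr in ([.2,.5,.45,.3],[.2,.6,.45,.3],[.3,.45,.4,.25]):
  f=lambda x:np.concatenate([fk(q,x)[0]-p for q,p in D]+[(np.array(x)-[*pr,.06,0])*1e-3])
  r=least_squares(f,[*pr,.06,0]); print(r.x,np.round(r.fun,5)[:6]); print(np.round(fk(D[1][0],r.x)[1],3).tolist())
E
```

```text
[0.24664212 0.59179799 0.38244518 0.33256993 0.05936937 0.10207082] [-0.e+00 -0.e+00  1.e-05  0.e+00  0.e+00 -1.e-05]
[[0.823, -0.474, 0.313], [-0.444, -0.88, -0.167], [0.355, -0.001, -0.935]]
[0.24671551 0.59183834 0.3824567  0.33256725 0.05936967 0.10218484] [-0. -0.  0.  0.  0. -0.]
[[0.823, -0.474, 0.313], [-0.444, -0.88, -0.167], [0.355, -0.001, -0.935]]
[0.2467487  0.59184678 0.38246459 0.33256111 0.05937035 0.10223129] [-0. -0.  0.  0.  0. -0.]
[[0.823, -0.474, 0.313], [-0.444, -0.88, -0.167], [0.355, -0.001, -0.935]]
```

```bash
cat >> kin.py <<'E'
from scipy.optimize import least_squares
KP=[.24670,.59183,.38246,.33257,.05937,.10216]
LO=np.array([-2.91,-.82,.22,-1.22,.12,-3.08])+.03; HI=np.array([2.91,2.16,2.67,4.37,2.79,3.08])-.03
def frame(phi,a,flip=False):
    z=np.array([np.cos(phi)*np.cos(a),np.sin(phi)*np.cos(a),-np.sin(a)]); y=np.array([np.sin(phi),-np.cos(phi),0])
    if flip: y=-y
    return np.stack([np.cross(y,z),y,z],1)
def ik(p,R,seeds=None,n=40,rng=np.random.default_rng(0)):
    out=[]
    def f(q):
        pp,RR=fk(q,KP); return np.r_[(pp-p)*3,Ro.from_matrix(RR.T@R).as_rotvec()]
    for q0 in (seeds if seeds is not None else rng.uniform(LO,HI,(n,6))):
        r=least_squares(f,np.clip(q0,LO+.001,HI-.001),bounds=(LO,HI))
        if np.abs(r.fun).max()<2e-3 and not any(np.abs(r.x-o).max()<.05 for o in out): out.append(r.x)
    return out
def tcp(obj,z,phi,a): # TCP for grasp point at obj xy, height z
    return np.array([*obj,z])-.006*frame(phi,a)[:,2]
E
python3 - <<'E'
from kin import *
T={'jar':((.477,-.328),.055,-.354),'jarpl':((.56,-.055),.068,0),'tin':((.437,.332),.052,.65),'tinpl':((.56,.067),.065,0),'mill':((.52,.237),.132,.43),'millpl':((.56,.0),.145,0)}
for d in(30,40,50,60):
  a=np.radians(d)
  for n,(o,z,ph) in T.items():
    for fl in(0,1):
      for q in ik(tcp(o,z,ph,a),frame(ph,a,fl),n=25): print(d,n,fl,np.round(q,2))
E
```

```text
30 jar 0 [-1.04  1.    2.41  2.53  1.27 -1.75]
30 jar 1 [-1.04  1.    2.41  2.53  1.27  1.39]
30 jarpl 0 [-0.42  1.03  2.51  2.77  1.41 -1.73]
30 jarpl 1 [-0.42  1.03  2.51  2.77  1.41  1.41]
30 tin 0 [ 0.41  1.15  2.56  2.94  1.6  -1.7 ]
30 tin 1 [0.41 1.15 2.56 2.94 1.6  1.45]
30 tinpl 0 [ 0.03  1.03  2.5   3.17  1.44 -1.56]
30 tinpl 1 [0.03 1.03 2.5  3.17 1.44 1.58]
30 mill 0 [ 0.21  0.77  2.47  2.93  1.15 -1.59]
30 mill 1 [0.21 0.77 2.47 2.93 1.15 1.55]
30 millpl 0 [-0.22  0.73  2.5   2.93  1.14 -1.59]
30 millpl 1 [-0.22  0.73  2.5   2.93  1.14  1.55]
40 jar 0 [-0.97  0.81  2.33  2.52  0.87 -1.57]
40 jar 1 [-0.97  0.81  2.33  2.52  0.87  1.58]
40 jarpl 0 [-0.38  0.79  2.4   2.78  0.92 -1.59]
40 jarpl 1 [-0.38  0.79  2.4   2.78  0.92  1.55]
40 tin 0 [ 0.44  0.87  2.45  2.96  1.05 -1.61]
40 tin 1 [0.44 0.87 2.45 2.96 1.05 1.53]
40 tinpl 0 [ 0.03  0.8   2.39  3.17  0.93 -1.57]
40 tinpl 1 [0.03 0.8  2.39 3.17 0.93 1.57]
40 mill 0 [ 0.23  0.57  2.34  2.89  0.65 -1.5 ]
40 mill 1 [0.23 0.57 2.34 2.89 0.65 1.64]
40 millpl 0 [-0.2   0.53  2.36  2.88  0.62 -1.49]
40 millpl 1 [-0.2   0.53  
[... 355 characters left out ...]
 tinpl 1 [0.02 0.64 2.27 3.17 0.47 1.56]
50 mill 0 [ 0.26  0.46  2.2   2.65  0.24 -1.22]
50 mill 1 [0.26 0.46 2.2  2.65 0.24 1.92]
50 millpl 0 [-0.17  0.42  2.21  2.58  0.21 -1.16]
50 millpl 1 [-0.17  0.42  2.21  2.58  0.21  1.99]
60 jar 0 [-0.85  0.6   2.08  1.6   0.24 -0.46]
60 jar 1 [-0.85  0.6   2.08  1.6   0.24  2.68]
60 jarpl 0 [-0.29  0.56  2.13  1.88  0.15 -0.57]
60 jarpl 1 [-0.29  0.56  2.13  1.88  0.15  2.57]
60 tin 0 [ 0.49  0.59  2.18  2.63  0.16 -1.21]
60 tin 1 [0.49 0.59 2.18 2.63 0.16 1.94]
60 mill 0 [0.28 0.42 2.05 0.46 0.17 0.99]
60 mill 1 [ 0.28  0.42  2.05  0.46  0.17 -2.15]
60 millpl 0 [-0.15  0.38  2.06  0.4   0.2   1.04]
60 millpl 1 [-0.15  0.38  2.06  0.4   0.2  -2.1 ]
```

```bash
cat >> kin.py <<'E'
VM=np.array([1.89,1.89,2.57,3.01,3.01,3.01])*.6/12
def rel(A,B):
    (p,R),(P,Q)=A,B; return np.r_[R.T@(P-p)/.04, Ro.from_matrix(R.T@Q).as_rotvec()/.12]
def rows(poses):
    """poses list -> rounded rows with error feedback"""
    cur=poses[0]; out=[]
    for g in poses[1:]:
        r=np.round(rel(cur,g),2); out.append(r.tolist())
        cur=(cur[0]+cur[1]@r[:3]*.04, cur[1]@Ro.from_rotvec(r[3:]*.12).as_matrix())
    return out
def jpath(qs):
    P=[]
    for a,b in zip(qs[:-1],qs[1:]):
        a,b=np.array(a),np.array(b); n=int(np.ceil(np.max(np.abs(b-a)/VM)))
        while True:
            S=[fk(a+(b-a)*t,KP) for t in np.linspace(0,1,n+1)]
            if max(np.abs(rel(S[i],S[i+1])).max() for i in range(n))<.92: break
            n+=1
        P+=S if not P else S[1:]
    return P
def show(poses):
    R=rows(poses); print(len(R))
    for i in range(0,len(R),10): print(str(R[i:i+10]).replace('.0,',',').replace('.0]',']'),np.round(poses[min(i+10,len(R))][0],3))
E
python3 - <<'E'
from kin import *; from bench import arm
q=np.array(arm.observe()['joints']); a=np.radians(35); ph=-.354
R=frame(ph,a); p=tcp((.477,-.328),.055,ph,a)-.11*R[:,2]+[0,0,.12]
G=ik(p,R); print(np.round(p,3),np.round(G,2))
g=[x for x in G if x[5]<0][0]
W1=[-1.05,.25,1.95,.24,.35,.83]; W2=[-1.05,.25,2.0,2.4,.35,-1.4]
for w in (W1,W2): print([np.round(x,2).tolist() for x in fk(w,KP)])
show(jpath([q,W1,W2,g]))
E
```

```text
[ 0.388 -0.295  0.242] [[-1.24  0.26  2.41  1.88  0.73 -1.01]]
[[0.37, -0.46, 0.24], [[0.77, -0.53, 0.35], [-0.36, -0.82, -0.45], [0.53, 0.22, -0.82]]]
[[0.45, -0.52, 0.37], [[0.55, -0.53, 0.64], [0.04, -0.75, -0.66], [0.83, 0.39, -0.39]]]
28
[[0.07, 0.09, 0.73, -0.31, 0.29, -0.01], [-0.01, 0.04, 0.66, -0.32, 0.28, -0.02], [-0.06, -0.01, 0.6, -0.32, 0.27, -0.03], [-0.12, -0.04, 0.51, -0.33, 0.27, -0.05], [-0.15, -0.08, 0.43, -0.34, 0.27, -0.06], [-0.19, -0.1, 0.33, -0.34, 0.26, -0.07], [0.24, -0.31, -0, 0.3, 0.28, -0.11], [0.28, -0.27, -0.01, 0.25, 0.31, -0.11], [0.32, -0.21, -0.01, 0.19, 0.35, -0.1], [0.34, -0.16, -0.01, 0.14, 0.37, -0.11]] [ 0.419 -0.445  0.259]
[[0.35, -0.1, -0.01, 0.08, 0.38, -0.1], [0.36, -0.04, -0.01, 0.02, 0.39, -0.11], [0.36, 0.02, -0.01, -0.04, 0.38, -0.1], [0.34, 0.08, -0.01, -0.1, 0.38, -0.1], [0.32, 0.14, -0.02, -0.16, 0.35, -0.1], [0.3, 0.19, -0.02, -0.21, 0.32, -0.11], [0.26, 0.24, -0.01, -0.26, 0.28, -0.1], [0.22, 0.28, -0.02, -0.31, 0.24, -0.1], [0.16, 0.32, -0.02, -0.34, 0.19, -0.1], [0.12, 0.35, -0.03, -0.36, 0.13, -0.11]] [ 0.461 -0.507  0.362]
[[0.05, 0.36, -0.02, -0.39, 0.08, -0.1], [-0.6, -0.48, -0.33, 0.38, -0.1, 0.1], [-0.59, -0.55, -0.34, 0.42, -0.11, 0.16], [-0.57, -0.63, -0.36, 0.47, -0.12, 0.2], [-0.55, -0.71, -0.36, 0.52, -0.13, 0.25], [-0.53, -0.77, -0.37, 0.55, -0.14, 0.31], [-0.52, -0.84, -0.36, 0.58, -0.15, 0.36], [-0.5, -0.9, -0.34, 0.61, -0.15, 0.42]] [ 0.388 -0.295  0.242]
```

Emit:
{"fn": "step_arm", "kwargs": {
  "moves": [
    [0.07,0.09,0.73,-0.31,0.29,-0.01],
    [-0.01,0.04,0.66,-0.32,0.28,-0.02],
    [-0.06,-0.01,0.6,-0.32,0.27,-0.03],
    [-0.12,-0.04,0.51,-0.33,0.27,-0.05],
    [-0.15,-0.08,0.43,-0.34,0.27,-0.06],
    [-0.19,-0.1,0.33,-0.34,0.26,-0.07],
    [0.24,-0.31,0,0.3,0.28,-0.11],
    [0.28,-0.27,-0.01,0.25,0.31,-0.11],
    [0.32,-0.21,-0.01,0.19,0.35,-0.1],
    [0.34,-0.16,-0.01,0.14,0.37,-0.11]
  ]
}}

```text
time_s: 2.1
tool_pos: [0.4183, -0.4489, 0.2592]
tcp_rot: [[0.728, -0.447, 0.52], [-0.25, -0.879, -0.407], [0.639, 0.166, -0.751]]
wrist_force: [0.8, -0.3, -0.5]
opening: 0.0853
finger_force: 0.0
```

Emit:
{"fn": "step_arm", "kwargs": {
  "moves": [
    [0.35,-0.1,-0.01,0.08,0.38,-0.1],
    [0.36,-0.04,-0.01,0.02,0.39,-0.11],
    [0.36,0.02,-0.01,-0.04,0.38,-0.1],
    [0.34,0.08,-0.01,-0.1,0.38,-0.1],
    [0.32,0.14,-0.02,-0.16,0.35,-0.1],
    [0.3,0.19,-0.02,-0.21,0.32,-0.11],
    [0.26,0.24,-0.01,-0.26,0.28,-0.1],
    [0.22,0.28,-0.02,-0.31,0.24,-0.1],
    [0.16,0.32,-0.02,-0.34,0.19,-0.1],
    [0.12,0.35,-0.03,-0.36,0.13,-0.11]
  ]
}}

```text
time_s: 2.93
tool_pos: [0.4593, -0.5123, 0.362]
tcp_rot: [[0.555, -0.508, 0.659], [0.026, -0.781, -0.624], [0.832, 0.364, -0.42]]
wrist_force: [0.0, 0.1, 0.6]
opening: 0.0854
finger_force: 0.0
```

Emit:
{"fn": "step_arm", "kwargs": {
  "moves": [
    [0.05,0.36,-0.02,-0.39,0.08,-0.1],
    [-0.6,-0.48,-0.33,0.38,-0.1,0.1],
    [-0.59,-0.55,-0.34,0.42,-0.11,0.16],
    [-0.57,-0.63,-0.36,0.47,-0.12,0.2],
    [-0.55,-0.71,-0.36,0.52,-0.13,0.25],
    [-0.53,-0.77,-0.37,0.55,-0.14,0.31],
    [-0.52,-0.84,-0.36,0.58,-0.15,0.36],
    [-0.5,-0.9,-0.34,0.61,-0.15,0.42],
    [0,0,0,0,0,0]
  ]
}}

```text
time_s: 3.68
tool_pos: [0.3851, -0.2956, 0.2399]
tcp_rot: [[0.542, -0.346, 0.766], [-0.208, -0.938, -0.277], [0.815, -0.009, -0.58]]
wrist_force: [0.9, -0.2, 0.7]
opening: 0.0852
finger_force: 0.0
```

```bash
python3 - <<'E'
from h import *; from kin import *
c=cam('scene'); cv2.imwrite('pics/scene1.png',cv2.resize(c['pixels'],(768,576))); np.save('scene1.npy',cloud(c))
t=cam('top'); np.save('top1.npy',cloud(t)); cv2.imwrite('pics/top1.png',cv2.resize(t['pixels'],(768,576)))
w=cam('wrist'); np.save('wrist1.npy',cloud(w)); cv2.imwrite('pics/wrist1.png',cv2.resize(w['pixels'],(768,576)))
s=arm.observe(); q=s['joints']; print(np.round(q,3),np.round(s['tool_pos'],4),np.round(s['tcp_rot'],3).tolist(),np.round(fk(q,KP)[0],4))
E
```

```text
[-1.245  0.288  2.383  1.875  0.727 -1.015] [ 0.3867 -0.3021  0.242 ] [[0.54, -0.349, 0.766], [-0.2, -0.937, -0.287], [0.818, 0.001, -0.576]] [ 0.3911 -0.3136  0.2355]
```

View pics/top1.png

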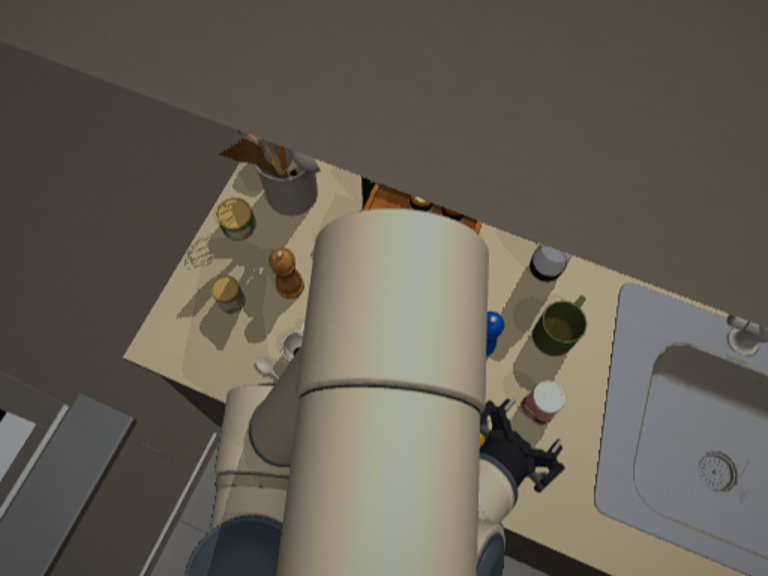

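View pics/wrist1.png

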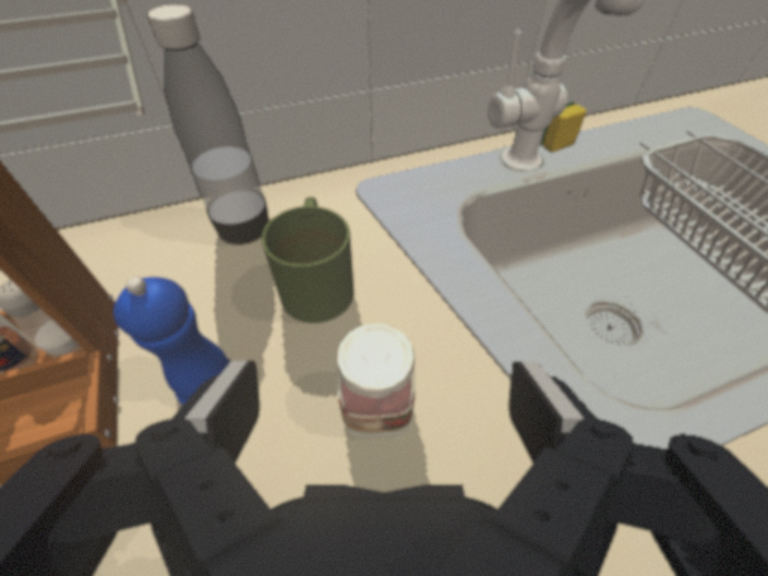

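The top view now shows the jar lid at (546,397). The wrist view shows the jar at (376,375), centred between the fingers, with the blue mill at (165,330) clear to the left.

```bash
python3 - <<'E'
from h import *; from kin import *
T=np.load('top1.npy');W=np.load('wrist1.npy');S=np.load('scene1.npy')
for n,p in (('T',box(T,520,375,572,428)),('W',box(W,325,315,425,440)),('S',box(S,505,360,570,435))):
    p=p[(np.hypot(p[:,0]-.476,p[:,1]+.328)<.05)]
    q=p[(p[:,2]>.089)&(p[:,2]<.102)]; print(n,rim(p,.089,.102),'mean',q.mean(0).round(4))
    b=p[(p[:,2]>.012)&(p[:,2]<.08)]
    def f(q):
        d=b[:,:2]-q[:2]; c,s=np.cos(q[2]),np.sin(q[2]); u=np.abs(d[:,0]*c+d[:,1]*s); v=np.abs(-d[:,0]*s+d[:,1]*c); k=.010
        return np.hypot(np.maximum(u-.031+k,0),np.maximum(v-.031+k,0))-k
    if len(b)>30:
        r=least_squares(f,[.477,-.328,-.35],loss='soft_l1',f_scale=.002); print(np.round(r.x,4),len(b),r.cost)
s=arm.observe(); D=json.load(open('d.json')) if 0 else [([-1.226,.494,1.346,0,1.303,-.095],[.266,-.565,.235]),([-1.1628,.1331,1.5794,.2442,1.1519,.8341],[.3342,-.4384,.3672])]
D.append((list(s['joints']),list(s['tool_pos'])))
f=lambda x:np.concatenate([fk(q,x)[0]-p for q,p in D]); r=least_squares(f,KP); print(r.x.round(4).tolist(),r.fun.round(4))
E
```

```text
T (array([ 0.4755, -0.3266]), 0.0306, 376) mean [ 0.4751 -0.3274  0.0959]
[ 0.4777 -0.3283 -0.2985] 222 0.00045442156573596284
W (array([ 0.4755, -0.3269]), 0.0304, 1942) mean [ 0.4729 -0.3261  0.0953]
[ 0.477  -0.3273 -0.3366] 1351 0.0029699439274898805
S (array([ 0.4766, -0.3271]), 0.0324, 275) mean [ 0.4731 -0.3287  0.0938]
[ 0.4778 -0.3278 -0.3343] 578 0.0012596525743153793
[0.257, 0.5965, 0.3844, 0.3315, 0.0595, 0.1178] [ 0.0001  0.0001 -0.0002 -0.0001 -0.0001  0.0001 -0.     -0.      0.    ]
```

```bash
sed -i 's/^KP=.*/KP=[.2570,.5965,.3844,.3315,.0595,.1178]/' kin.py; cat >> kin.py <<'E'
from scipy.spatial.transform import Slerp
def now():
    from bench import arm
    s=arm.observe(); return s,(np.array(s['tool_pos']),np.array(s['tcp_rot']))
def line(A,B,vmax=.85,n=None):
    """straight, eased ends"""
    r=np.abs(rel(A,B)); n=n or max(2,int(np.ceil(r.max()/vmax))+1)
    t=np.linspace(0,1,n+1); sl=Slerp([0,1],Ro.from_matrix([A[1],B[1]]))
    return [(A[0]+(B[0]-A[0])*x, sl(x).as_matrix()) for x in t]
def via(*P,**k):
    out=[]
    for a,b in zip(P[:-1],P[1:]): L=line(a,b,**k); out+=L if not out else L[1:]
    return out
def chk(poses,q):
    """joint track: report limits and speed share"""
    m=0;Q=[np.array(q)]
    for p in poses[1:]:
        s=ik(p[0],p[1],seeds=[Q[-1]])
        if not s: print('NO IK at',p[0].round(3)); return
        m=max(m,np.max(np.abs(s[0]-Q[-1])*12/(VM*12/.6))); Q.append(s[0])
    print('speedshare',round(m,2),'end',Q[-1].round(2),'min',np.min(Q,0).round(2),'max',np.max(Q,0).round(2))
E
python3 - <<'E'
from kin import *
s,A=now(); a=np.radians(35); ph=-.335; R=frame(ph,a); g=tcp((.4765,-.3275),.056,ph,a)
P=via(A,(g-.085*R[:,2],R),(g,R)); show(P); chk(P,s['joints']); print(A[0],g)
E
```

```text
8
[[-0.62, -0.04, 0.58, 0.04, 0.01, -0.02], [-0.61, -0.04, 0.57, 0.04, 0, -0.03], [-0.62, -0.03, 0.58, 0.04, 0.01, -0.02], [-0.62, -0.04, 0.57, 0.04, 0, -0.03], [-0, 0, 0.53, -0, 0, 0], [-0, 0, 0.54, -0, 0, 0], [-0, 0, 0.53, -0, 0, 0], [-0, 0, 0.53, -0, 0, 0]] [ 0.472 -0.326  0.059]
speedshare 0.96 end [-1.02  0.92  2.33  2.5   1.05 -1.65] min [-1.24  0.29  2.33  1.88  0.73 -1.75] max [-1.02  0.92  2.5   2.5   1.1  -1.01]
[ 0.38668688 -0.30207002  0.24201696] [ 0.47185831 -0.32588413  0.05944146]
```

Emit:
{"fn": "step_arm", "kwargs": {
  "moves": [
    [-0.31,-0.02,0.29,0.02,0,-0.01],
    [-0.31,-0.02,0.29,0.02,0,-0.01],
    [-0.31,-0.02,0.29,0.02,0,-0.01],
    [-0.31,-0.02,0.29,0.02,0,-0.01],
    [-0.31,-0.02,0.29,0.02,0.01,-0.02],
    [-0.31,-0.02,0.28,0.02,0,-0.01],
    [-0.31,-0.02,0.29,0.02,0,-0.02],
    [-0.3,-0.01,0.28,0.02,0.01,-0.01],
    [0,0,0,0,0,0]
  ]
}}

```text
time_s: 4.58
tool_pos: [0.4065, -0.303, 0.1049]
tcp_rot: [[0.544, -0.327, 0.773], [-0.189, -0.945, -0.267], [0.818, -0.001, -0.575]]
wrist_force: [0.9, -0.6, 0.3]
opening: 0.0852
finger_force: 0.0
```

```bash
python3 - <<'E'
from kin import *
s,A=now(); a=np.radians(35); ph=-.335; R=frame(ph,a); g=tcp((.4765,-.3275),.056,ph,a)
print(A[0].round(4),(A[0]-(g-.085*R[:,2])).round(4)); P=via(A,(g,R),n=6); show(P)
E
```

```text
[ 0.4065 -0.303   0.1049] [ 0.0004 -0.     -0.0033]
6
[[0.01, 0, 0.34, -0, 0, 0], [0.01, 0, 0.35, -0.01, 0.01, 0], [0.01, 0, 0.34, 0, -0, 0], [0.01, 0, 0.35, -0, 0, 0], [0.01, 0, 0.34, -0, 0.01, 0], [0.01, 0.01, 0.35, -0.01, -0, 0]] [ 0.472 -0.326  0.059]
```

Emit:
{"fn": "step_arm", "kwargs": {
  "moves": [
    [0.01,0,0.34,0,0,0],
    [0.01,0,0.35,0,0.01,0],
    [0.01,0,0.34,0,0,0],
    [0.01,0,0.35,0,0,0],
    [0.01,0,0.34,0,0.01,0],
    [0.01,0.01,0.35,0,0,0],
    [0,0,0,0,0,0],
    [0,0,0,0,0,0]
  ]
}}

```text
time_s: 5.25
tool_pos: [0.4719, -0.3252, 0.0637]
tcp_rot: [[0.54, -0.326, 0.776], [-0.186, -0.945, -0.268], [0.821, 0.001, -0.571]]
wrist_force: [0.1, 0.2, -0.0]
opening: 0.0855
finger_force: 0.0
```

Emit:
{"fn": "step_arm", "kwargs": {
  "moves": [
    [0,0,0,0,0,0],
    [0,0,0,0,0,0],
    [0,0,0,0,0,0],
    [0,0,0,0,0,0],
    [0,0,0,0,0,0],
    [0,0,0,0,0,0],
    [0,0,0,0,0,0]
  ],
  "claw": -1
}}

```text
time_s: 5.83
tool_pos: [0.4706, -0.3249, 0.0638]
tcp_rot: [[0.539, -0.329, 0.775], [-0.189, -0.944, -0.269], [0.821, -0.001, -0.571]]
wrist_force: [-10.1, 1.2, 14.8]
opening: 0.0592
finger_force: 60.7
```

Emit:
{"fn": "step_arm", "kwargs": {
  "moves": [
    [0.2,0,-0.15,0,0,0],
    [0.4,0,-0.3,0,0,0],
    [0.4,0,-0.3,0,0,0],
    [0.4,0,-0.3,0,0,0],
    [0.4,0,-0.3,0,0,0],
    [0.2,0,-0.15,0,0,0],
    [0,0,0,0,0,0]
  ]
}}

```text
time_s: 6.42
tool_pos: [0.4675, -0.3239, 0.1648]
tcp_rot: [[0.539, -0.328, 0.776], [-0.186, -0.945, -0.27], [0.821, 0.001, -0.571]]
wrist_force: [-0.3, -0.0, -4.5]
opening: 0.0592
finger_force: 66.7
```

```bash
python3 - <<'E'
from h import *
for n in('top0','scene0','scene1','top1'):
    W=np.load(n+'.npy').reshape(-1,3); W=W[~np.isnan(W[:,0])]
    # front wall outer face and rim
    f=W[(W[:,2]>.008)&(W[:,2]<.034)&(abs(W[:,0]-.515)<.008)&(W[:,1]>-.095)&(W[:,1]<.105)]
    r=W[(W[:,2]>.037)&(W[:,2]<.043)&(abs(W[:,0]-.519)<.010)&(W[:,1]>-.11)&(W[:,1]<.125)]
    b=W[(W[:,2]>.014)&(W[:,2]<.034)&(abs(W[:,0]-.597)<.008)&(W[:,1]>-.085)&(W[:,1]<.1)]
    fl=W[(abs(W[:,2]-.011)<.003)&(abs(W[:,0]-.559)<.03)&(abs(W[:,1])<.12)]
    e=W[(W[:,2]>.227)&(W[:,2]<.235)&(abs(W[:,0]-.563)<.01)&(W[:,1]>-.11)&(W[:,1]<.12)]
    st=W[(W[:,2]>.234)&(W[:,2]<.242)&(W[:,0]>.57)&(W[:,0]<.67)&(abs(W[:,1])<.15)]
    for k,p in(('face',f),('rim',r),('divider',b),('edge',e)):
        if len(p)>15:
            c=np.polyfit(p[:,1]-.006,p[:,0],1); print(n,k,len(p),'x0',c[1].round(4),'slope',c[0].round(4),'y',p[:,1].min().round(4),p[:,1].max().round(4))
    if len(fl)>20: print(n,'floor',len(fl),fl[:,2].mean(),'x',fl[:,0].min().round(4),fl[:,0].max().round(4),'y',fl[:,1].min().round(4),fl[:,1].max().round(4))
    if len(st)>20: print(n,'shelf y',np.percentile(st[:,1],[0,1,99,100]).round(4))
    # inner faces of the tray ends / outer faces of tall ends
    for lo,hi in((-.12,-.085),(.085,.13)):
        q=W[(W[:,2]>.06)&(W[:,2]<.2)&(W[:,0]>.6)&(W[:,0]<.68)&(W[:,1]>lo)&(W[:,1]<hi)]
        if len(q)>20: print(n,'end',len(q),np.percentile(q[:,1],[5,50,95]).round(4))
E
```

```text
top0 face 140 x0 0.5197 slope -0.0134 y -0.0557 0.103
top0 rim 125 x0 0.5228 slope -0.0116 y -0.0651 0.1097
top0 divider 180 x0 0.5984 slope -0.0166 y -0.084 0.0974
top0 edge 71 x0 0.5676 slope -0.0126 y -0.0777 0.0975
top0 floor 615 0.011389334361431639 x 0.5362 0.5889 y -0.0869 0.1005
top0 shelf y [-0.0984 -0.0959  0.1086  0.1126]
top0 end 41 [0.1005 0.1013 0.1042]
scene0 face 327 x0 0.5199 slope -0.0125 y -0.095 0.105
scene0 rim 99 x0 0.5221 slope -0.0026 y -0.1012 0.107
scene0 divider 253 x0 0.6 slope -0.0172 y -0.0846 0.0997
scene0 edge 128 x0 0.5679 slope -0.0156 y -0.0896 0.0961
scene0 floor 205 0.010461606892802882 x 0.5305 0.5889 y -0.1032 0.1019
scene0 shelf y [-0.0992 -0.098   0.1059  0.1095]
scene0 end 375 [-0.1003 -0.0988 -0.0917]
scene0 end 353 [0.0988 0.1009 0.1048]
scene1 face 323 x0 0.5198 slope -0.0104 y -0.0942 0.1044
scene1 rim 72 x0 0.5221 slope -0.0164 y -0.0996 0.0592
scene1 divider 148 x0 0.5999 slope -0.0162 y -0.0837 0.0531
scene1 floor 166 0.010303339924141584 x 0.5395 0.5889 y -0.1013 0.0754
scene1 shelf y [-0.0999  0.0191  0.1089  0.1109]
top1 shelf y [-0.097  -0.0926  0.1105  0.111 ]
```

```bash
cat >> kin.py <<'E'
C=np.array([.564,.006]); YW=.014
def bay(x,y): return C+np.array([np.cos(YW)*x-np.sin(YW)*y,np.sin(YW)*x+np.cos(YW)*y])
E
python3 - <<'E'
from kin import *
s,A=now(); a=np.radians(35); R=frame(YW,a)
g=bay(-.0015,-.061); t=tcp(g,0,YW,a)
def at(dx,z): return (np.array([t[0]+dx,t[1]+dx*YW,z]),R)
P=line(A,at(-.12,.130),n=22); show(P); chk(P,s['joints'])
P=line(at(-.12,.130),at(0,.125),n=9); show(P); chk(P,ik(*at(-.12,.130))[0]); print(t)
E
```

```text
22
[[-0.11, -0.28, -0.08, 0.11, -0, -0.08], [-0.1, -0.27, -0.09, 0.11, -0, -0.07], [-0.1, -0.28, -0.07, 0.11, -0, -0.08], [-0.1, -0.29, -0.08, 0.1, -0, -0.07], [-0.1, -0.28, -0.07, 0.11, -0.01, -0.08], [-0.09, -0.29, -0.07, 0.11, 0, -0.07], [-0.09, -0.28, -0.06, 0.11, 0, -0.08], [-0.09, -0.29, -0.06, 0.11, 0, -0.07], [-0.09, -0.29, -0.05, 0.11, -0, -0.08], [-0.08, -0.29, -0.05, 0.1, -0, -0.07]] [ 0.454 -0.202  0.149]
[[-0.08, -0.3, -0.05, 0.11, -0, -0.08], [-0.08, -0.29, -0.05, 0.11, -0, -0.07], [-0.08, -0.3, -0.04, 0.11, -0.01, -0.08], [-0.07, -0.29, -0.03, 0.11, 0, -0.07], [-0.07, -0.3, -0.03, 0.11, 0, -0.08], [-0.07, -0.3, -0.03, 0.1, 0, -0.07], [-0.07, -0.3, -0.03, 0.11, -0, -0.08], [-0.06, -0.3, -0.02, 0.11, -0, -0.07], [-0.06, -0.3, -0.01, 0.11, -0, -0.08], [-0.06, -0.31, -0.02, 0.11, -0, -0.07]] [ 0.441 -0.081  0.133]
[[-0.05, -0.3, -0.01, 0.11, -0.01, -0.08], [-0.05, -0.3, -0, 0.11, 0, -0.07]] [ 0.438 -0.057  0.13 ]
NO IK at [ 0.448 -0.142  0.141]
9
[[0.18, 0, 0.28, 0, 0, 0], [0.18, 0, 0.28, 0, 0, 0], [0.18, 0, 0.28, 0, 0, 0], [0.18, 0, 0.28, 0, 0, 0], [0.18, 0, 0.29, 0, 0, 0], [0.18, 0, 0.28, 0, 0, 0], [0.18, 0, 0.28, 0, 0, 0], [0.18, 0, 0.28, 0, 0, 0], [0.18, 0, 0.28, 0, 0, 0]] [ 0.558 -0.055  0.125]Traceback (most recent call last):
  File "<stdin>", line 6, in <module>
IndexError: list index out of range
```

```bash
python3 - <<'E'
from kin import *
s,A=now(); g=bay(-.0015,-.061); q0=np.array(s['joints'])
for d in(35,40,45,50,55):
  a=np.radians(d); 
  for ph in (.014,):
   l=[]
   for x in(.44,.46,.48,.50,.52,.56):
    r=ik(tcp((x,g[1]),.13,ph,a),frame(ph,a),seeds=[q0,[-.4,.7,2.5,2.7,1,-1.6]]); l.append((x,r[0].round(2).tolist() if r else None))
   print(d,l)
E
```

```text
35 [(0.44, None), (0.46, None), (0.48, None), (0.5, [-0.52, 0.82, 2.58, 2.68, 1.18, -1.71]), (0.52, [-0.48, 0.76, 2.51, 2.69, 1.08, -1.64]), (0.56, [-0.41, 0.7, 2.4, 2.7, 0.92, -1.55])]
40 [(0.44, None), (0.46, [-0.57, 0.76, 2.63, 2.64, 1.08, -1.72]), (0.48, [-0.52, 0.69, 2.56, 2.65, 0.97, -1.64]), (0.5, [-0.48, 0.66, 2.5, 2.65, 0.88, -1.58]), (0.52, [-0.44, 0.63, 2.44, 2.65, 0.81, -1.53]), (0.56, [-0.39, 0.61, 2.33, 2.65, 0.69, -1.45])]
45 [(0.44, [-0.57, 0.61, 2.59, 2.59, 0.84, -1.62]), (0.46, [-0.52, 0.58, 2.53, 2.59, 0.76, -1.54]), (0.48, [-0.48, 0.55, 2.47, 2.59, 0.69, -1.49]), (0.5, [-0.44, 0.54, 2.42, 2.58, 0.63, -1.43]), (0.52, [-0.41, 0.54, 2.37, 2.57, 0.57, -1.39]), (0.56, [-0.36, 0.53, 2.27, 2.55, 0.48, -1.3])]
50 [(0.44, [-0.52, 0.48, 2.49, 2.48, 0.56, -1.41]), (0.46, [-0.47, 0.47, 2.44, 2.46, 0.5, -1.34]), (0.48, [-0.44, 0.46, 2.39, 2.44, 0.45, -1.28]), (0.5, [-0.41, 0.46, 2.34, 2.42, 0.41, -1.23]), (0.52, [-0.38, 0.47, 2.29, 2.39, 0.37, -1.16]), (0.56, [-0.34, 0.48, 2.2, 2.3, 0.3, -1.03])]
55 [(0.44, [-0.47, 0.39, 2.41, 2.23, 0.34, -1.09]), (0.46, [-0.43, 0.4, 2.36, 2.18, 0.31, -1.0]), (0.48, [-0.4, 0.4, 2.31, 2.11, 0.28, -0.91]), (0.5, [-0.38, 0.41, 2.27, 2.03, 0.25, -0.8]), (0.52, [-0.36, 0.42, 2.22, 1.93, 0.22, -0.68]), (0.56, [-0.32, 0.45, 2.13, 1.67, 0.19, -0.38])]
```

```bash
python3 - <<'E'
from kin import *
s,A=now(); a=np.radians(35); b=np.radians(45)
g=bay(-.0015,-.061); B=(tcp((.458,g[1]),.135,YW,b),frame(YW,b)); M=(tcp((.505,g[1]),.132,YW,np.radians(39)),frame(YW,np.radians(39))); E=(tcp(g,.125,YW,a),frame(YW,a))
P=line(A,B,n=20); show(P); chk(P,s['joints'])
P=line(B,M,n=5)+line(M,E,n=5)[1:]; show(P); chk(P,ik(*B,seeds=[[-.5,.58,2.5,2.6,.8,-1.5]])[0])
E
```

```text
20
[[-0.1, -0.31, -0.09, 0.11, -0.07, -0.09], [-0.09, -0.32, -0.08, 0.11, -0.08, -0.1], [-0.1, -0.31, -0.07, 0.12, -0.07, -0.09], [-0.09, -0.32, -0.07, 0.11, -0.07, -0.09], [-0.08, -0.32, -0.07, 0.11, -0.08, -0.09], [-0.09, -0.32, -0.06, 0.11, -0.07, -0.1], [-0.08, -0.33, -0.05, 0.11, -0.07, -0.09], [-0.07, -0.32, -0.06, 0.11, -0.08, -0.09], [-0.08, -0.33, -0.04, 0.12, -0.07, -0.1], [-0.07, -0.33, -0.04, 0.11, -0.07, -0.09]] [ 0.461 -0.189  0.152]
[[-0.07, -0.32, -0.04, 0.11, -0.08, -0.09], [-0.06, -0.33, -0.03, 0.11, -0.07, -0.09], [-0.06, -0.34, -0.02, 0.11, -0.07, -0.1], [-0.06, -0.33, -0.02, 0.11, -0.08, -0.09], [-0.05, -0.33, -0.02, 0.12, -0.07, -0.09], [-0.05, -0.34, -0.01, 0.11, -0.07, -0.09], [-0.05, -0.33, -0, 0.11, -0.08, -0.1], [-0.04, -0.34, -0, 0.11, -0.07, -0.09], [-0.04, -0.33, -0, 0.11, -0.07, -0.09], [-0.04, -0.34, 0.01, 0.11, -0.08, -0.1]] [ 0.454 -0.055  0.139]
speedshare 0.24 end [-0.53  0.55  2.53  2.57  0.73 -1.52] min [-1.03  0.55  2.31  2.3   0.73 -1.53] max [-0.53  0.58  2.53  2.57  0.79 -1.34]
10
[[0.15, 0, 0.18, 0, 0.17, 0], [0.15, 0.01, 0.18, 0, 0.18, -0], [0.15, -0, 0.18, 0, 0.17, 0], [0.14, 0, 0.19, 0, 0.18, 0], [0.13, 0.01, 0.19, 0, 0.17, -0], [0.16, 0, 0.24, 0, 0.12, 0], [0.15, 0, 0.26, -0, 0.12, 0], [0.15, 0.01, 0.25, 0, 0.11, 0], [0.14, 0, 0.25, 0, 0.12, -0], [0.14, 0.01, 0.26, 0, 0.11, -0]] [ 0.558 -0.055  0.128]
speedshare 0.15 end [-0.41  0.72  2.39  2.71  0.93 -1.55] min [-0.53  0.55  2.39  2.57  0.73 -1.58] max [-0.41  0.72  2.53  2.71  0.93 -1.52]
```

Emit:
{"fn": "step_arm", "kwargs": {
  "moves": [
    [-0.1,-0.31,-0.09,0.11,-0.07,-0.09],
    [-0.09,-0.32,-0.08,0.11,-0.08,-0.1],
    [-0.1,-0.31,-0.07,0.12,-0.07,-0.09],
    [-0.09,-0.32,-0.07,0.11,-0.07,-0.09],
    [-0.08,-0.32,-0.07,0.11,-0.08,-0.09],
    [-0.09,-0.32,-0.06,0.11,-0.07,-0.1],
    [-0.08,-0.33,-0.05,0.11,-0.07,-0.09],
    [-0.07,-0.32,-0.06,0.11,-0.08,-0.09],
    [-0.08,-0.33,-0.04,0.12,-0.07,-0.1],
    [-0.07,-0.33,-0.04,0.11,-0.07,-0.09]
  ]
}}

```text
time_s: 7.25
tool_pos: [0.4611, -0.1879, 0.15]
tcp_rot: [[0.636, -0.156, 0.756], [-0.096, -0.988, -0.124], [0.766, 0.006, -0.643]]
wrist_force: [0.4, -0.8, -3.0]
opening: 0.059
finger_force: 66.6
```

Emit:
{"fn": "step_arm", "kwargs": {
  "moves": [
    [-0.07,-0.32,-0.04,0.11,-0.08,-0.09],
    [-0.06,-0.33,-0.03,0.11,-0.07,-0.09],
    [-0.06,-0.34,-0.02,0.11,-0.07,-0.1],
    [-0.06,-0.33,-0.02,0.11,-0.08,-0.09],
    [-0.05,-0.33,-0.02,0.12,-0.07,-0.09],
    [-0.05,-0.34,-0.01,0.11,-0.07,-0.09],
    [-0.05,-0.33,0,0.11,-0.08,-0.1],
    [-0.04,-0.34,0,0.11,-0.07,-0.09],
    [-0.04,-0.33,0,0.11,-0.07,-0.09],
    [-0.04,-0.34,0.01,0.11,-0.08,-0.1]
  ]
}}

```text
time_s: 8.08
tool_pos: [0.4538, -0.0537, 0.1375]
tcp_rot: [[0.708, 0.016, 0.706], [0.01, -1.0, 0.012], [0.706, -0.001, -0.708]]
wrist_force: [0.1, -0.0, -3.7]
opening: 0.0587
finger_force: 66.6
```

Emit:
{"fn": "step_arm", "kwargs": {
  "moves": [
    [0,0,0,0,0,0],
    [0,0,0,0,0,0]
  ]
}}

```text
time_s: 8.25
tool_pos: [0.4541, -0.0541, 0.1376]
tcp_rot: [[0.708, 0.016, 0.706], [0.011, -1.0, 0.013], [0.706, -0.001, -0.708]]
wrist_force: [-0.0, 1.0, -4.1]
opening: 0.0591
finger_force: 66.6
```

```bash
python3 - <<'E'
from kin import *; from h import *
c=cam('scene'); S=cloud(c); np.save('scene2.npy',S)
s,A=now(); print(A[0].round(4),A[1].round(3).tolist(),np.round(s['joints'],2))
p=S.reshape(-1,3); p=p[~np.isnan(p[:,0])]
gp=A[0]+.006*A[1][:,2]
q=p[(np.hypot(p[:,0]-gp[0],p[:,1]-gp[1])<.06)&(p[:,2]>.05)&(p[:,2]<.2)]
col=c['pixels']; print(len(q), q[:,2].max() if len(q) else '', gp)
a=np.radians(35); b=np.radians(45); g=bay(-.0015,-.061)
M=(tcp((.505,g[1]),.132,YW,np.radians(39)),frame(YW,np.radians(39))); E=(tcp(g,.125,YW,a),frame(YW,a))
P=line(A,M,n=5)+line(M,E,n=5)[1:]; show(P)
E
```

```text
[ 0.4542 -0.0547  0.1377] [[0.708, 0.015, 0.706], [0.01, -1.0, 0.012], [0.707, -0.001, -0.708]] [-0.52  0.56  2.53  2.57  0.74 -1.53]
556 0.19873715849543372 [ 0.4584562  -0.05460144  0.1334162 ]
10
[[0.16, 0.01, 0.17, -0, 0.18, -0], [0.15, 0, 0.17, -0.01, 0.17, -0], [0.15, 0.01, 0.18, 0, 0.18, -0], [0.14, 0, 0.18, -0, 0.17, -0], [0.15, 0.01, 0.18, -0.01, 0.18, -0], [0.15, 0, 0.25, 0, 0.12, -0], [0.15, 0.01, 0.25, 0, 0.11, -0], [0.15, -0, 0.25, 0.01, 0.12, -0], [0.14, 0, 0.26, -0, 0.11, -0], [0.14, 0.01, 0.25, -0, 0.12, -0]] [ 0.558 -0.055  0.128]
```

Emit:
{"fn": "step_arm", "kwargs": {
  "moves": [
    [0.16,0.01,0.17,0,0.18,0],
    [0.15,0,0.17,-0.01,0.17,0],
    [0.15,0.01,0.18,0,0.18,0],
    [0.14,0,0.18,0,0.17,0],
    [0.15,0.01,0.18,-0.01,0.18,0],
    [0.15,0,0.25,0,0.12,0],
    [0.15,0.01,0.25,0,0.11,0],
    [0.15,0,0.25,0.01,0.12,0],
    [0.14,0,0.26,0,0.11,0],
    [0.14,0.01,0.25,0,0.12,0]
  ]
}}

```text
time_s: 9.13
tool_pos: [0.5594, -0.0555, 0.1283]
tcp_rot: [[0.573, 0.014, 0.82], [0.008, -1.0, 0.012], [0.82, -0.0, -0.573]]
wrist_force: [-0.1, -0.3, -3.4]
opening: 0.0589
finger_force: 66.7
```

```bash
python3 - <<'E'
from kin import *; from h import *
c=cam('scene'); S=cloud(c); cv2.imwrite('pics/s3.png',cv2.resize(c['pixels'][120:290,200:400],(800,600)[:2] if 0 else (700,595),interpolation=cv2.INTER_CUBIC)); np.save('scene3.npy',S)
s,A=now(); print(A[0].round(4),A[1].round(3).tolist(),np.round(s['wrist_force'],1))
E
```

```text
[ 0.5613 -0.0559  0.1283] [[0.57, 0.014, 0.821], [0.008, -1.0, 0.011], [0.821, 0.0, -0.57]] [ 2.7 -2.7 -2.6]
```

View pics/s3.png

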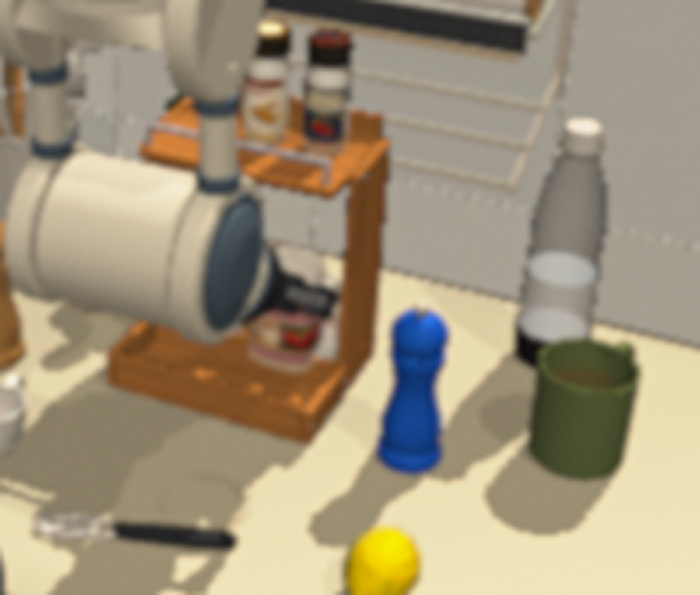

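The jar hangs over the right end of the bay, at (285,335) in the crop, clear of the post. Lowering.

Emit:
{"fn": "step_arm", "kwargs": {
  "moves": [
    [-0.13,-0.02,0.05,0,0,0],
    [-0.14,0,0.08,0,0,0],
    [-0.14,0,0.08,0,0,0],
    [-0.14,0,0.09,0,0,0],
    [-0.14,0,0.09,0,0,0],
    [-0.13,0,0.09,0,0,0],
    [-0.12,0,0.08,0,0,0],
    [-0.08,0,0.05,0,0,0],
    [0,0,0,0,0,0],
    [0,0,0,0,0,0]
  ]
}}

```text
time_s: 10.02
tool_pos: [0.5546, -0.0547, 0.0806]
tcp_rot: [[0.574, 0.014, 0.818], [0.007, -1.0, 0.012], [0.819, -0.001, -0.574]]
wrist_force: [-0.6, -0.5, -3.1]
opening: 0.059
finger_force: 66.7
```

Emit:
{"fn": "step_arm", "kwargs": {
  "moves": [
    [-0.03,0,0.05,0,0,0],
    [-0.03,0,0.05,0,0,0],
    [-0.03,0,0.03,0,0,0],
    [-0.02,0,0.01,0,0,0],
    [0,0,0,0,0,0],
    [0,0,0,0,0,0]
  ]
}}

```text
time_s: 10.52
tool_pos: [0.5566, -0.0548, 0.0749]
tcp_rot: [[0.573, 0.013, 0.82], [0.007, -1.0, 0.011], [0.82, -0.001, -0.573]]
wrist_force: [-8.2, -2.5, 10.3]
opening: 0.0587
finger_force: 68.4
```

Emit:
{"fn": "step_arm", "kwargs": {
  "moves": [
    [0,0,0,0,0,0],
    [0,0,0,0,0,0],
    [0,0,0,0,0,0],
    [0,0,0,0,0,0],
    [0,0,0,0,0,0]
  ],
  "claw": 1
}}

```text
time_s: 10.93
tool_pos: [0.5568, -0.0547, 0.0741]
tcp_rot: [[0.574, 0.014, 0.819], [0.007, -1.0, 0.012], [0.819, -0.001, -0.574]]
wrist_force: [0.6, 0.3, 0.2]
opening: 0.0854
finger_force: 0.0
```

Emit:
{"fn": "step_arm", "kwargs": {
  "moves": [
    [0,0,-0.15,0,0,0],
    [0,0,-0.25,0,0,0],
    [0,0,-0.3,0,0,0],
    [0,0,-0.35,0,0,0],
    [0,0,-0.35,0,0,0],
    [0,0,-0.35,0,0,0],
    [0,0,0,0,0,0]
  ]
}}

```text
time_s: 11.52
tool_pos: [0.4971, -0.0552, 0.1154]
tcp_rot: [[0.575, 0.013, 0.818], [0.006, -1.0, 0.011], [0.818, -0.002, -0.576]]
wrist_force: [0.2, 0.5, -0.7]
opening: 0.0855
finger_force: 0.0
```

```bash
python3 - <<'E'
from kin import *
s,A=now(); print(A[0].round(4),np.round(s['joints'],2)); b=np.radians(45); ph=.65; R=frame(ph,b); g=tcp((.437,.332),.055,ph,b)
pre=(g-.09*R[:,2]+[0,0,.03],R); M=(tcp((.45,.08),.2,.2,b),frame(.2,b))
P1=line(A,M,n=10); show(P1); chk(P1,s['joints']); qm=ik(*M,seeds=[s['joints']])[0]
P2=line(M,pre,n=18); show(P2); chk(P2,qm)
qp=ik(*pre,seeds=[[.3,.5,2.4,2.6,.7,-1.5]]); print(qp, ik(g,R,seeds=[[.4,.8,2.4,2.9,.8,-1.6]]))
E
```

```text
[ 0.4971 -0.0552  0.1154] [-0.51  0.9   2.59  2.7   1.26 -1.75]
10
[[0.11, -0.34, -0.23, 0.12, -0.14, -0.1], [0.11, -0.34, -0.22, 0.12, -0.15, -0.1], [0.11, -0.34, -0.23, 0.12, -0.14, -0.11], [0.11, -0.34, -0.22, 0.11, -0.14, -0.1], [0.11, -0.35, -0.21, 0.12, -0.15, -0.1], [0.11, -0.35, -0.22, 0.12, -0.14, -0.1], [0.12, -0.34, -0.21, 0.12, -0.14, -0.1], [0.11, -0.35, -0.21, 0.12, -0.15, -0.1], [0.11, -0.36, -0.2, 0.12, -0.14, -0.11], [0.12, -0.35, -0.2, 0.12, -0.14, -0.1]] [0.446 0.079 0.204]
speedshare 0.46 end [-0.13  0.25  2.44  2.47  0.37 -1.17] min [-0.51  0.25  2.44  2.47  0.37 -1.75] max [-0.13  0.9   2.59  2.7   1.26 -1.17]
18
[[-0.07, -0.31, 0.03, 0.15, 0, -0.15], [-0.06, -0.3, 0.04, 0.14, 0, -0.14], [-0.06, -0.31, 0.04, 0.15, 0, -0.15], [-0.06, -0.31, 0.05, 0.15, 0, -0.15], [-0.04, -0.3, 0.05, 0.15, 0, -0.15], [-0.05, -0.31, 0.06, 0.14, 0, -0.14], [-0.03, -0.3, 0.06, 0.15, 0, -0.15], [-0.04, -0.31, 0.07, 0.15, 0, -0.15], [-0.02, -0.31, 0.08, 0.15, 0, -0.15], [-0.02, -0.3, 0.08, 0.14, 0, -0.14]] [0.411 0.197 0.176]
[[-0.02, -0.3, 0.08, 0.15, 0, -0.15], [-0.01, -0.3, 0.09, 0.15, 0, -0.15], [-0, -0.3, 0.1, 0.15, 0, -0.15], [-0, -0.3, 0.1, 0.14, 0, -0.14], [0, -0.3, 0.11, 0.15, 0, -0.15], [0.01, -0.29, 0.11, 0.15, 0, -0.15], [0.02, -0.29, 0.11, 0.14, 0, -0.14], [0.02, -0.29, 0.13, 0.15, 0, -0.15]] [0.383 0.291 0.153]
speedshare 0.2 end [ 0.41  0.47  2.45  2.82  0.58 -1.48] min [-0.13  0.25  2.44  2.47  0.37 -1.48] max [ 0.41  0.47  2.48  2.82  0.58 -1.17]
[array([ 0.40555972,  0.47295962,  2.4521559 ,  2.82262706,  0.57724772,
       -1.47539746])] [array([ 0.45643098,  0.78749515,  2.35532389,  2.94825911,  0.78660167,
       -1.57112955])]
```

Emit:
{"fn": "step_arm", "kwargs": {
  "moves": [
    [0.11,-0.34,-0.23,0.12,-0.14,-0.1],
    [0.11,-0.34,-0.22,0.12,-0.15,-0.1],
    [0.11,-0.34,-0.23,0.12,-0.14,-0.11],
    [0.11,-0.34,-0.22,0.11,-0.14,-0.1],
    [0.11,-0.35,-0.21,0.12,-0.15,-0.1],
    [0.11,-0.35,-0.22,0.12,-0.14,-0.1],
    [0.12,-0.34,-0.21,0.12,-0.14,-0.1],
    [0.11,-0.35,-0.21,0.12,-0.15,-0.1],
    [0.11,-0.36,-0.2,0.12,-0.14,-0.11],
    [0.12,-0.35,-0.2,0.12,-0.14,-0.1]
  ]
}}

```text
time_s: 12.35
tool_pos: [0.4474, 0.0793, 0.2036]
tcp_rot: [[0.692, 0.2, 0.694], [0.143, -0.98, 0.14], [0.708, 0.002, -0.706]]
wrist_force: [-0.1, 1.6, -2.1]
opening: 0.0851
finger_force: 0.0
```

Emit:
{"fn": "step_arm", "kwargs": {
  "moves": [
    [-0.07,-0.31,0.03,0.15,0,-0.15],
    [-0.06,-0.3,0.04,0.14,0,-0.14],
    [-0.06,-0.31,0.04,0.15,0,-0.15],
    [-0.06,-0.31,0.05,0.15,0,-0.15],
    [-0.04,-0.3,0.05,0.15,0,-0.15],
    [-0.05,-0.31,0.06,0.14,0,-0.14],
    [-0.03,-0.3,0.06,0.15,0,-0.15],
    [-0.04,-0.31,0.07,0.15,0,-0.15],
    [-0.02,-0.31,0.08,0.15,0,-0.15],
    [-0.02,-0.3,0.08,0.14,0,-0.14]
  ]
}}

```text
time_s: 13.18
tool_pos: [0.4128, 0.1972, 0.174]
tcp_rot: [[0.635, 0.437, 0.637], [0.309, -0.9, 0.308], [0.708, 0.002, -0.706]]
wrist_force: [0.0, 0.1, 0.5]
opening: 0.0852
finger_force: 0.0
```

Emit:
{"fn": "step_arm", "kwargs": {
  "moves": [
    [-0.02,-0.3,0.08,0.15,0,-0.15],
    [-0.01,-0.3,0.09,0.15,0,-0.15],
    [0,-0.3,0.1,0.15,0,-0.15],
    [0,-0.3,0.1,0.14,0,-0.14],
    [0,-0.3,0.11,0.15,0,-0.15],
    [0.01,-0.29,0.11,0.15,0,-0.15],
    [0.02,-0.29,0.11,0.14,0,-0.14],
    [0.02,-0.29,0.13,0.15,0,-0.15],
    [0,0,0,0,0,0]
  ]
}}

```text
time_s: 13.93
tool_pos: [0.3847, 0.2917, 0.1507]
tcp_rot: [[0.56, 0.608, 0.563], [0.431, -0.794, 0.429], [0.708, 0.002, -0.706]]
wrist_force: [-0.4, -0.5, -0.1]
opening: 0.0857
finger_force: 0.0
```

```bash
cat >> h.py <<'E'
def pts(W):
    p=W.reshape(-1,3); return p[~np.isnan(p[:,0])]
def near(p,x,y,r,z0,z1): return p[(np.hypot(p[:,0]-x,p[:,1]-y)<r)&(p[:,2]>z0)&(p[:,2]<z1)]
E
python3 - <<'E'
from kin import *; from h import *
s,A=now(); print(A[0].round(4),A[1].round(3).tolist(),np.round(s['joints'],2))
w=cam('wrist'); W=pts(cloud(w)); S=cam('scene'); np.save('scene4.npy',cloud(S)); Sp=pts(np.load('scene4.npy')); T=pts(np.load('top0.npy'))
for n,p in(('W',W),('T',T)):
    q=near(p,.437,.332,.045,.066,.078); print(n,'tin rim',cv2.minEnclosingCircle(q[:,:2].astype(np.float32)) if len(q) else 0,len(q), 'side',circ(near(p,.437,.332,.045,.015,.06),.0285))
    q=near(p,.52,.24,.06,.12,.146); print(n,'mill head',len(q),circ(q,.025) if len(q)>20 else '')
    q=near(p,.52,.24,.06,.152,.165); print(n,'knob',len(q),q.mean(0) if len(q) else '')
    q=near(p,.52,.24,.06,.003,.02); print(n,'foot',len(q),circ(q,.029) if len(q)>20 else '')
q=near(Sp,.564,-.055,.05,.1,.115); print('jar lid placed',rim(q,.1,.115) if len(q) else '',q.mean(0) if len(q) else '')
b=near(Sp,.564,-.055,.05,.045,.092)
def f(q):
    d=b[:,:2]-q[:2]; c,s=np.cos(q[2]),np.sin(q[2]); u=np.abs(d[:,0]*c+d[:,1]*s); v=np.abs(-d[:,0]*s+d[:,1]*c); k=.010
    return np.hypot(np.maximum(u-.031+k,0),np.maximum(v-.031+k,0))-k
if len(b)>30: print('jar body',least_squares(f,[.564,-.055,0],loss='soft_l1',f_scale=.002).x.round(4),len(b))
E
```

```text
[0.3847 0.2917 0.1507] [[0.56, 0.608, 0.563], [0.431, -0.794, 0.429], [0.708, 0.002, -0.706]] [ 0.4   0.48  2.45  2.82  0.59 -1.48]
W tin rim ((0.43574050068855286, 0.3328324258327484), 0.028912588953971863) 2837 side (array([0.43587361, 0.3329281 ]), np.float64(0.0002450448844518977))
W mill head 2725 (array([0.51819555, 0.23619501]), np.float64(0.0036126042382892774))
W knob 320 [0.51228797 0.23737048 0.15788917]
W foot 380 (array([0.51726164, 0.23435016]), np.float64(0.0013540459175633622))
T tin rim ((0.43666014075279236, 0.3318120241165161), 0.0300972368568182) 269 side (array([0.43639645, 0.33275222]), np.float64(0.0010090259421173863))
T mill head 137 (array([0.51749003, 0.2380369 ]), np.float64(0.005098242049781917))
T knob 19 [0.51442778 0.23353    0.15802819]
T foot 223 (array([0.51620515, 0.234577  ]), np.float64(0.01694785501754509))
jar lid placed (array([ 0.5623, -0.0575]), 0.0315, 173) [ 0.55952214 -0.05707049  0.10484376]
jar body [ 0.5643 -0.0547 -0.0256] 301
```

```bash
python3 - <<'E'
from kin import *
s,A=now(); b=np.radians(45); ph=.652; R=frame(ph,b); g=tcp((.436,.3328),.053,ph,b)
P=line(A,(g-.05*R[:,2],R),n=5)+line((g-.05*R[:,2],R),(g,R),n=4)[1:]; show(P); chk(P,s['joints']); print(g)
E
```

```text
9
[[-0.11, -0.01, 0.3, 0, -0, 0], [-0.11, -0.02, 0.3, 0.01, -0, 0], [-0.12, -0.01, 0.3, -0, -0, 0], [-0.11, -0.01, 0.3, 0, -0, 0], [-0.11, -0.02, 0.3, 0.01, -0, 0.01], [0, 0, 0.32, -0, -0, -0], [-0, 0, 0.31, -0, -0, -0], [-0, 0, 0.31, -0, -0, -0], [-0, 0, 0.31, -0, -0, -0]] [0.433 0.33  0.057]
speedshare 0.31 end [ 0.46  0.79  2.36  2.95  0.8  -1.57] min [ 0.4   0.48  2.36  2.82  0.59 -1.57] max [ 0.46  0.79  2.45  2.95  0.8  -1.48]
[0.43262764 0.33022566 0.05724264]
```

Emit:
{"fn": "step_arm", "kwargs": {
  "moves": [
    [-0.11,-0.01,0.3,0,0,0],
    [-0.11,-0.02,0.3,0.01,0,0],
    [-0.12,-0.01,0.3,0,0,0],
    [-0.11,-0.01,0.3,0,0,0],
    [-0.11,-0.02,0.3,0.01,0,0.01],
    [0,0,0.32,0,0,0],
    [0,0,0.31,0,0,0],
    [0,0,0.31,0,0,0],
    [0,0,0.31,0,0,0],
    [0,0,0,0,0,0]
  ]
}}

```text
time_s: 14.87
tool_pos: [0.4345, 0.3314, 0.0565]
tcp_rot: [[0.561, 0.607, 0.563], [0.428, -0.795, 0.43], [0.709, -0.0, -0.705]]
wrist_force: [0.4, 0.7, 0.5]
opening: 0.0853
finger_force: 0.0
```

Emit:
{"fn": "step_arm", "kwargs": {
  "moves": [
    [0,0,0,0,0,0],
    [0,0,0,0,0,0],
    [0,0,0,0,0,0],
    [0,0,0,0,0,0],
    [0,0,0,0,0,0],
    [0,0,0,0,0,0],
    [0,0,0,0,0,0]
  ],
  "claw": -1
}}

```text
time_s: 15.45
tool_pos: [0.4323, 0.3301, 0.0584]
tcp_rot: [[0.561, 0.607, 0.563], [0.428, -0.795, 0.43], [0.708, -0.001, -0.706]]
wrist_force: [-3.0, -2.7, 9.8]
opening: 0.0538
finger_force: 60.8
```

```bash
python3 - <<'E'
from kin import *
s,A=now(); print(A[0].round(4),A[1].round(3).tolist(),np.round(s['opening'],4))
b=np.radians(45); R=A[1]; z0=A[0][2]
U=(A[0]+[0,0,.13],R)
gx,gy=bay(0,.064)
M=(tcp((.455,gy+.04),.18,.1,b),frame(.1,b)); Pz=(tcp((.468,gy),z0+.055,YW,b),frame(YW,b)); E=(tcp((gx,gy),z0-.0042+.055,YW,b),frame(YW,b))
L=line(A,U,n=8); show(L); chk(L,s['joints']); q=ik(*U,seeds=[s['joints']])[0]
L=line(U,M,n=14)+line(M,Pz,n=6)[1:]; show(L); chk(L,q); q=ik(*M,seeds=[q])[0]; q=ik(*Pz,seeds=[q])[0]
L=line(Pz,E,n=8); show(L); chk(L,q)
E
```

```text
[0.4323 0.3301 0.0584] [[0.561, 0.607, 0.563], [0.428, -0.795, 0.43], [0.708, -0.001, -0.706]] 0.0538
8
[[0.29, -0, -0.29, 0, 0, 0], [0.29, -0, -0.28, 0, 0, 0], [0.28, -0, -0.29, 0, 0, 0], [0.29, -0, -0.29, 0, 0, 0], [0.29, -0, -0.28, 0, 0, 0], [0.29, -0, -0.29, 0, 0, 0], [0.28, -0, -0.29, 0, 0, 0], [0.29, -0, -0.28, 0, 0, 0]] [0.432 0.33  0.188]
speedshare 0.38 end [ 0.46  0.37  2.25  2.64  0.29 -1.22] min [ 0.46  0.37  2.25  2.64  0.29 -1.57] max [ 0.46  0.79  2.36  2.95  0.8  -1.22]
20
[[-0.16, 0.33, -0.15, -0.23, -0, 0.23], [-0.14, 0.34, -0.13, -0.24, -0, 0.23], [-0.14, 0.35, -0.13, -0.23, -0, 0.24], [-0.12, 0.36, -0.11, -0.23, -0, 0.23], [-0.12, 0.36, -0.11, -0.23, -0, 0.23], [-0.11, 0.37, -0.1, -0.24, -0.01, 0.23], [-0.09, 0.37, -0.08, -0.23, 0, 0.23], [-0.09, 0.38, -0.08, -0.23, 0, 0.23], [-0.07, 0.38, -0.06, -0.23, 0, 0.24], [-0.07, 0.39, -0.06, -0.24, 0, 0.23]] [0.446 0.173 0.185]
[[-0.05, 0.39, -0.04, -0.23, -0, 0.23], [-0.04, 0.39, -0.03, -0.23, -0, 0.23], [-0.04, 0.39, -0.02, -0.24, -0, 0.23], [-0.02, 0.4, -0.01, -0.23, -0, 0.24], [-0.17, 0.17, 0.22, -0.08, -0, 0.08], [-0.16, 0.17, 0.22, -0.09, -0, 0.09], [-0.17, 0.17, 0.23, -0.08, -0, 0.08], [-0.17, 0.16, 0.23, -0.09, -0, 0.08], [-0.16, 0.17, 0.22, -0.08, -0, 0.09], [-0.16, 0.17, 0.24, -0.09, -0, 0.08]] [0.464 0.07  0.118]
speedshare 0.34 end [ 0.03  0.65  2.52  3.16  0.81 -1.57] min [ 0.03  0.34  2.25  2.64  0.29 -1.59] max [ 0.46  0.65  2.52  3.18  0.81 -1.22]
8
[[0.2, 0, 0.22, 0, 0, 0], [0.2, 0.01, 0.22, 0, 0, 0], [0.2, 0, 0.22, 0, 0, 0], [0.2, 0.01, 0.22, 0, 0, 0], [0.2, 0, 0.22, 0, 0, 0], [0.21, 0, 0.22, 0, 0, 0], [0.2, 0.01, 0.22, 0, 0, 0], [0.2, 0, 0.22, 0, 0, 0]] [0.559 0.07  0.113]
speedshare 0.2 end [ 0.02  0.6   2.27  3.15  0.51 -1.58] min [ 0.02  0.6   2.27  3.15  0.51 -1.58] max [ 0.03  0.65  2.52  3.16  0.81 -1.57]
```

```bash
python3 - <<'E'
from kin import *
s,A=now(); b=np.radians(45); R=A[1]; z0=A[0][2]
U=(A[0]+[-.01,0,.12],R); gx,gy=bay(0,.064)
N=(tcp((.418,.235),.18,.45,b),frame(.45,b)); M=(tcp((.445,gy+.04),.16,.1,b),frame(.1,b)); Pz=(tcp((.468,gy),z0+.055,YW,b),frame(YW,b))
L=line(A,U,n=8)+line(U,N,n=8)[1:]+line(N,M,n=8)[1:]+line(M,Pz,n=6)[1:]; show(L); chk(L,s['joints'])
E
```

```text
30
[[0.25, -0.02, -0.28, 0, 0, 0], [0.25, -0.02, -0.28, 0, 0, 0], [0.24, -0.02, -0.29, 0, 0, 0], [0.25, -0.02, -0.28, 0, 0, 0], [0.25, -0.02, -0.28, 0, 0, 0], [0.25, -0.01, -0.28, 0, 0, 0], [0.25, -0.02, -0.29, 0, 0, 0], [0.24, -0.02, -0.28, 0, 0, 0], [-0.13, 0.22, -0.16, -0.15, -0, 0.15], [-0.12, 0.23, -0.15, -0.15, -0, 0.15]] [0.42  0.306 0.18 ]
[[-0.13, 0.24, -0.15, -0.15, -0.01, 0.14], [-0.11, 0.24, -0.14, -0.15, 0, 0.15], [-0.12, 0.24, -0.14, -0.15, 0, 0.15], [-0.11, 0.25, -0.14, -0.15, -0, 0.15], [-0.1, 0.26, -0.13, -0.14, -0, 0.15], [-0.11, 0.25, -0.13, -0.15, -0, 0.15], [-0.1, 0.39, -0.02, -0.26, -0, 0.25], [-0.1, 0.38, -0.01, -0.26, -0, 0.26], [-0.09, 0.39, 0, -0.26, -0, 0.26], [-0.07, 0.4, 0.02, -0.26, -0, 0.26]] [0.427 0.171 0.174]
[[-0.06, 0.39, 0.02, -0.25, -0, 0.25], [-0.05, 0.4, 0.04, -0.26, -0, 0.26], [-0.04, 0.39, 0.05, -0.26, -0, 0.26], [-0.03, 0.4, 0.07, -0.26, -0, 0.26], [-0.08, 0.17, 0.19, -0.08, -0, 0.08], [-0.08, 0.17, 0.19, -0.09, -0, 0.09], [-0.08, 0.17, 0.2, -0.08, -0, 0.08], [-0.07, 0.17, 0.2, -0.09, -0, 0.08], [-0.08, 0.17, 0.2, -0.08, -0, 0.09], [-0.07, 0.17, 0.2, -0.08, -0, 0.08]] [0.464 0.07  0.118]
speedshare 0.33 end [ 0.03  0.65  2.52  3.16  0.81 -1.57] min [ 0.03  0.34  2.28  2.75  0.34 -1.58] max [ 0.47  0.79  2.52  3.18  0.81 -1.32]
```

Emit:
{"fn": "step_arm", "kwargs": {
  "moves": [
    [0.25,-0.02,-0.28,0,0,0],
    [0.25,-0.02,-0.28,0,0,0],
    [0.24,-0.02,-0.29,0,0,0],
    [0.25,-0.02,-0.28,0,0,0],
    [0.25,-0.02,-0.28,0,0,0],
    [0.25,-0.01,-0.28,0,0,0],
    [0.25,-0.02,-0.29,0,0,0],
    [0.24,-0.02,-0.28,0,0,0],
    [-0.13,0.22,-0.16,-0.15,0,0.15],
    [-0.12,0.23,-0.15,-0.15,0,0.15]
  ]
}}

```text
time_s: 16.28
tool_pos: [0.4204, 0.3059, 0.1805]
tcp_rot: [[0.581, 0.565, 0.585], [0.399, -0.825, 0.401], [0.709, 0.0, -0.705]]
wrist_force: [1.1, -0.6, -1.2]
opening: 0.0535
finger_force: 64.0
```

Emit:
{"fn": "step_arm", "kwargs": {
  "moves": [
    [-0.13,0.24,-0.15,-0.15,-0.01,0.14],
    [-0.11,0.24,-0.14,-0.15,0,0.15],
    [-0.12,0.24,-0.14,-0.15,0,0.15],
    [-0.11,0.25,-0.14,-0.15,0,0.15],
    [-0.1,0.26,-0.13,-0.14,0,0.15],
    [-0.11,0.25,-0.13,-0.15,0,0.15],
    [-0.1,0.39,-0.02,-0.26,0,0.25],
    [-0.1,0.38,-0.01,-0.26,0,0.26],
    [-0.09,0.39,0,-0.26,0,0.26],
    [-0.07,0.4,0.02,-0.26,0,0.26]
  ]
}}

```text
time_s: 17.12
tool_pos: [0.4281, 0.1701, 0.1733]
tcp_rot: [[0.681, 0.268, 0.681], [0.19, -0.964, 0.189], [0.707, 0.001, -0.707]]
wrist_force: [-0.3, -0.1, -0.9]
opening: 0.0539
finger_force: 64.0
```

Emit:
{"fn": "step_arm", "kwargs": {
  "moves": [
    [-0.06,0.39,0.02,-0.25,0,0.25],
    [-0.05,0.4,0.04,-0.26,0,0.26],
    [-0.04,0.39,0.05,-0.26,0,0.26],
    [-0.03,0.4,0.07,-0.26,0,0.26],
    [-0.08,0.17,0.19,-0.08,0,0.08],
    [-0.08,0.17,0.19,-0.09,0,0.09],
    [-0.08,0.17,0.2,-0.08,0,0.08],
    [-0.07,0.17,0.2,-0.09,0,0.08],
    [-0.08,0.17,0.2,-0.08,0,0.09],
    [-0.07,0.17,0.2,-0.08,0,0.08]
  ]
}}

```text
time_s: 17.95
tool_pos: [0.4643, 0.0692, 0.1165]
tcp_rot: [[0.707, 0.013, 0.707], [0.009, -1.0, 0.009], [0.707, 0.001, -0.707]]
wrist_force: [-0.2, 0.5, -2.1]
opening: 0.0538
finger_force: 64.1
```

```bash
python3 - <<'E'
from kin import *; from h import *
c=cam('top'); T=pts(cloud(c)); s,A=now(); gp=A[0]+.006*A[1][:,2]; print(A[0].round(4),gp.round(4),A[1].round(3).tolist())
w=cam('wrist'); W=pts(cloud(w)); S=pts(cloud(cam('scene')))
for n,p in(('T',T),('W',W),('S',S)):
    for z0,z1 in((.05,.075),(.08,.12),(.12,.142)):
        q=near(p,gp[0],gp[1],.033,z0,z1); print(n,z0,len(q),q.max(0).round(3) if len(q) else '')
b=np.radians(45); gx,gy=bay(0,.064); E=(tcp((gx,gy),.0584-.0042+.053,YW,b),frame(YW,b)); F=(E[0]+[0,0,-.041],E[1])
show(line(A,E,n=9)); show(line(E,F,n=8)); print(E[0],F[0])
E
```

```text
[0.4652 0.0685 0.1155] [0.4695 0.0685 0.1112] [[0.707, 0.011, 0.707], [0.008, -1.0, 0.007], [0.707, 0.001, -0.707]]
T 0.05 0 
T 0.08 16 [0.479 0.096 0.119]
T 0.12 329 [0.498 0.1   0.14 ]
W 0.05 187 [0.455 0.091 0.075]
W 0.08 983 [0.461 0.096 0.12 ]
W 0.12 10063 [0.499 0.101 0.142]
S 0.05 87 [0.48  0.087 0.075]
S 0.08 179 [0.479 0.099 0.119]
S 0.12 13 [0.5   0.075 0.128]
9
[[0.18, -0, 0.19, 0, 0, -0], [0.17, -0, 0.19, 0, 0, -0], [0.18, -0, 0.2, 0.01, 0, -0], [0.17, -0, 0.19, -0, 0, -0.01], [0.18, -0, 0.19, 0, 0, 0], [0.18, -0.01, 0.19, 0, 0, 0], [0.17, 0, 0.19, 0.01, 0, -0], [0.18, 0, 0.19, -0, 0, -0], [0.17, 0, 0.2, 0, 0, -0]] [0.559 0.07  0.111]
8
[[-0.09, 0, 0.09, 0, 0, 0], [-0.09, 0, 0.09, 0, 0, 0], [-0.09, 0, 0.09, 0, 0, 0], [-0.09, 0, 0.09, 0, 0, 0], [-0.09, 0, 0.09, 0, 0, 0], [-0.09, 0, 0.09, 0, 0, 0], [-0.09, 0, 0.09, 0, 0, 0], [-0.09, 0, 0.09, 0, 0, 0]] [0.559 0.07  0.07 ]
[0.5588618  0.06993433 0.11144264] [0.5588618  0.06993433 0.07044264]
```

Emit:
{"fn": "step_arm", "kwargs": {
  "moves": [
    [0.18,0,0.19,0,0,0],
    [0.17,0,0.19,0,0,0],
    [0.18,0,0.2,0.01,0,0],
    [0.17,0,0.19,0,0,-0.01],
    [0.18,0,0.19,0,0,0],
    [0.18,-0.01,0.19,0,0,0],
    [0.17,0,0.19,0,0,0],
    [0.18,0,0.19,0,0,0],
    [0.17,0,0.2,0,0,0],
    [0,0,0,0,0,0]
  ]
}}

```text
time_s: 18.93
tool_pos: [0.5595, 0.0723, 0.1139]
tcp_rot: [[0.705, 0.017, 0.709], [0.012, -1.0, 0.012], [0.709, 0.0, -0.705]]
wrist_force: [0.1, -0.1, -1.2]
opening: 0.0538
finger_force: 64.1
```

Emit:
{"fn": "step_arm", "kwargs": {
  "moves": [
    [-0.09,0,0.09,0,0,0],
    [-0.09,0,0.09,0,0,0],
    [-0.09,0,0.09,0,0,0],
    [-0.09,0,0.09,0,0,0],
    [-0.09,0,0.09,0,0,0],
    [-0.09,0,0.09,0,0,0],
    [-0.09,0,0.09,0,0,0],
    [0,0,0,0,0,0],
    [0,0,0,0,0,0]
  ]
}}

```text
time_s: 19.68
tool_pos: [0.5577, 0.0721, 0.0764]
tcp_rot: [[0.708, 0.016, 0.706], [0.012, -1.0, 0.011], [0.706, 0.0, -0.708]]
wrist_force: [1.0, -1.0, -1.5]
opening: 0.0533
finger_force: 64.1
```

Emit:
{"fn": "step_arm", "kwargs": {
  "moves": [
    [0,0.03,0,0,0,0],
    [0,0.03,0,0,0,0],
    [-0.05,0,0.05,0,0,0],
    [-0.05,0,0.05,0,0,0],
    [-0.04,0,0.04,0,0,0],
    [0,0,0,0,0,0],
    [0,0,0,0,0,0]
  ]
}}

```text
time_s: 20.27
tool_pos: [0.5585, 0.0696, 0.0693]
tcp_rot: [[0.706, 0.016, 0.708], [0.012, -1.0, 0.011], [0.708, 0.0, -0.706]]
wrist_force: [-0.2, -2.3, 4.6]
opening: 0.0537
finger_force: 64.4
```

Emit:
{"fn": "step_arm", "kwargs": {
  "moves": [
    [0,0,0,0,0,0],
    [0,0,0,0,0,0],
    [0,0,0,0,0,0],
    [0,0,0,0,0,0],
    [0,0,0,0,0,0]
  ],
  "claw": 1
}}

```text
time_s: 20.68
tool_pos: [0.5579, 0.0698, 0.069]
tcp_rot: [[0.707, 0.017, 0.707], [0.012, -1.0, 0.011], [0.707, 0.0, -0.707]]
wrist_force: [0.4, -0.7, 0.3]
opening: 0.0858
finger_force: 0.0
```

Emit:
{"fn": "step_arm", "kwargs": {
  "moves": [
    [0,0,-0.15,0,0,0],
    [0,0,-0.3,0,0,0],
    [0,0,-0.4,0,0,0],
    [0,0,-0.4,0,0,0],
    [0,0,-0.4,0,0,0],
    [0,0,-0.4,0,0,0],
    [0,0,-0.4,0,0,0],
    [0,0,-0.3,0,0,0],
    [0,0,0,0,0,0]
  ]
}}

```text
time_s: 21.43
tool_pos: [0.4776, 0.0686, 0.1484]
tcp_rot: [[0.707, 0.017, 0.707], [0.012, -1.0, 0.012], [0.707, 0.0, -0.707]]
wrist_force: [-0.9, -0.0, -0.5]
opening: 0.0855
finger_force: 0.0
```

```bash
python3 - <<'E'
from kin import *; from h import *
c=cam('wrist'); cv2.imwrite('pics/w5.png',cv2.resize(c['pixels'],(640,480))); W=pts(cloud(c)); S=pts(cloud(cam('scene')))
s,A=now(); print(A[0].round(4),np.round(s['joints'],2))
for n,p in(('W',W),('S',S)):
    q=near(p,.563,.07,.045,.078,.09); print(n,'tin',len(q), (cv2.minEnclosingCircle(q[:,:2].astype(np.float32)),q[:,2].mean()) if len(q)>9 else '')
    q=near(p,.563,.07,.045,.045,.075); print(n,'tin side',len(q),circ(q,.0285) if len(q)>20 else '')
    q=near(p,.564,-.055,.045,.1,.115); print(n,'jar',len(q),(cv2.minEnclosingCircle(q[:,:2].astype(np.float32)),q[:,2].mean()) if len(q)>9 else '')
E
```

```text
[0.4799 0.0685 0.1476] [ 0.02  0.49  2.44  3.15  0.58 -1.57]
W tin 2746 (((0.5627502202987671, 0.0693865567445755), 0.02890448085963726), np.float64(0.080882009243467))
W tin side 733 (array([0.56291342, 0.06897338]), np.float64(0.000303337414036379))
W jar 3829 (((0.5610112547874451, -0.053785309195518494), 0.030512072145938873), np.float64(0.10632624694908846))
S tin 87 (((0.5613375902175903, 0.06575575470924377), 0.0301824938505888), np.float64(0.08006464480626715))
S tin side 137 (array([0.56484434, 0.06790355]), np.float64(0.0023893479751280794))
S jar 175 (((0.560589611530304, -0.05492142587900162), 0.031716424971818924), np.float64(0.10464994072841628))
```

View pics/w5.png

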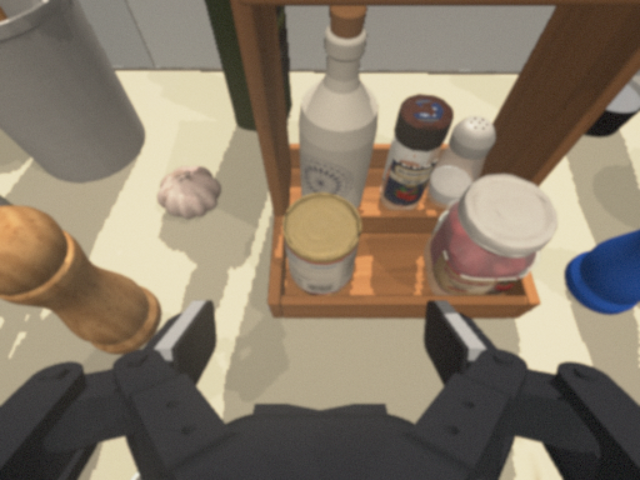

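The wrist view shows the tin upright at (322,245) against the left end and the jar upright and square at (492,235). The gap between them, around (395,265), is about 64 mm wide for the mill's 58 mm foot.

```bash
python3 - <<'E'
from kin import *
s,A=now(); b=np.radians(40); ph=.43; R=frame(ph,b); g=tcp((.5175,.235),.132,ph,b)
pre=(g-.09*R[:,2]+[0,0,.01],R)
L=line(A,pre,n=16); show(L); chk(L,s['joints']); q=ik(*pre,seeds=[s['joints'],[.2,.5,2.5,2.9,.7,-1.5]])[0]
L=line(pre,(g,R),n=9); show(L); chk(L,q); print(pre[0],g)
E
```

```text
16
[[0.03, -0.21, -0.09, 0.16, 0.04, -0.15], [0.04, -0.22, -0.09, 0.16, 0.05, -0.14], [0.04, -0.21, -0.08, 0.16, 0.04, -0.15], [0.04, -0.22, -0.08, 0.16, 0.05, -0.14], [0.05, -0.21, -0.08, 0.16, 0.04, -0.15], [0.06, -0.22, -0.07, 0.15, 0.05, -0.14], [0.05, -0.22, -0.06, 0.16, 0.04, -0.15], [0.07, -0.22, -0.06, 0.16, 0.04, -0.14], [0.06, -0.21, -0.06, 0.16, 0.05, -0.15], [0.07, -0.22, -0.05, 0.16, 0.04, -0.14]] [0.462 0.153 0.183]
[[0.08, -0.22, -0.05, 0.16, 0.05, -0.15], [0.07, -0.21, -0.04, 0.16, 0.04, -0.14], [0.09, -0.22, -0.04, 0.16, 0.05, -0.15], [0.08, -0.22, -0.04, 0.16, 0.04, -0.14], [0.09, -0.21, -0.03, 0.16, 0.04, -0.15], [0.09, -0.21, -0.02, 0.15, 0.05, -0.14]] [0.451 0.204 0.204]
speedshare 0.12 end [ 0.17  0.35  2.42  2.74  0.52 -1.38] min [ 0.02  0.35  2.42  2.74  0.52 -1.57] max [ 0.17  0.49  2.45  3.15  0.58 -1.38]
9
[[-0.02, 0, 0.27, 0, 0, 0], [-0.02, 0, 0.27, 0, 0, 0], [-0.02, -0, 0.26, 0, 0, 0], [-0.03, 0, 0.27, 0, 0, 0], [-0.02, -0, 0.27, 0, 0, 0], [-0.02, -0, 0.27, 0, 0, 0], [-0.02, -0, 0.26, 0, 0, 0], [-0.02, -0, 0.27, 0, 0, 0], [-0.02, -0, 0.27, 0, 0, 0]] [0.513 0.233 0.136]
speedshare 0.21 end [ 0.23  0.6   2.33  2.89  0.66 -1.5 ] min [ 0.17  0.35  2.33  2.74  0.52 -1.5 ] max [ 0.23  0.6   2.42  2.89  0.66 -1.38]
[0.45065442 0.20434321 0.20370761] [0.51332215 0.23308395 0.13585673]
```

Emit:
{"fn": "step_arm", "kwargs": {
  "moves": [
    [0.03,-0.21,-0.09,0.16,0.04,-0.15],
    [0.04,-0.22,-0.09,0.16,0.05,-0.14],
    [0.04,-0.21,-0.08,0.16,0.04,-0.15],
    [0.04,-0.22,-0.08,0.16,0.05,-0.14],
    [0.05,-0.21,-0.08,0.16,0.04,-0.15],
    [0.06,-0.22,-0.07,0.15,0.05,-0.14],
    [0.05,-0.22,-0.06,0.16,0.04,-0.15],
    [0.07,-0.22,-0.06,0.16,0.04,-0.14],
    [0.06,-0.21,-0.06,0.16,0.05,-0.15],
    [0.07,-0.22,-0.05,0.16,0.04,-0.14]
  ]
}}

```text
time_s: 22.37
tool_pos: [0.4616, 0.1543, 0.1821]
tcp_rot: [[0.643, 0.274, 0.715], [0.18, -0.962, 0.207], [0.744, -0.005, -0.668]]
wrist_force: [-0.1, -0.1, 0.3]
opening: 0.0853
finger_force: 0.0
```

Emit:
{"fn": "step_arm", "kwargs": {
  "moves": [
    [0.08,-0.22,-0.05,0.16,0.05,-0.15],
    [0.07,-0.21,-0.04,0.16,0.04,-0.14],
    [0.09,-0.22,-0.04,0.16,0.05,-0.15],
    [0.08,-0.22,-0.04,0.16,0.04,-0.14],
    [0.09,-0.21,-0.03,0.16,0.04,-0.15],
    [0.09,-0.21,-0.02,0.15,0.05,-0.14],
    [0,0,0,0,0,0],
    [0,0,0,0,0,0]
  ]
}}

```text
time_s: 23.03
tool_pos: [0.4509, 0.2045, 0.203]
tcp_rot: [[0.585, 0.417, 0.696], [0.268, -0.909, 0.319], [0.766, -0.0, -0.643]]
wrist_force: [-0.8, -0.6, 0.0]
opening: 0.0856
finger_force: 0.0
```

```bash
python3 - <<'E'
from kin import *; from h import *
W=pts(cloud(cam('wrist'))); T=pts(cloud(cam('top'))); s,A=now(); print(A[0].round(4),A[1].round(3).tolist())
for n,p in(('W',W),('T',T)):
    for z0,z1,r in((.003,.015,.029),(.12,.128,.0245),(.128,.137,.025),(.137,.144,.0235)):
        q=near(p,.5175,.235,.05,z0,z1); print(n,z0,len(q),circ(q,r) if len(q)>20 else '', rim(q,z0,z1) if len(q)>9 else '')
b=np.radians(40); ph=.43; R=frame(ph,b); g=tcp((.5175,.235),.132,ph,b); show(line(A,(g,R),n=9))
E
```

```text
[0.4509 0.2041 0.2027] [[0.586, 0.416, 0.696], [0.267, -0.909, 0.319], [0.765, -0.001, -0.644]]
W 0.003 239 (array([0.51504369, 0.23451437]), np.float64(0.000834220123242322)) (array([0.5122, 0.2334]), 0.0286, 239)
W 0.12 89 (array([0.51502767, 0.23655289]), np.float64(0.000513813840612703)) (array([0.5025, 0.2309]), 0.0208, 89)
W 0.128 455 (array([0.51574831, 0.2369168 ]), np.float64(0.0009474563189897195)) (array([0.5142, 0.2363]), 0.025, 455)
W 0.137 697 (array([0.51814066, 0.23803948]), np.float64(0.002859127595669881)) (array([0.5137, 0.2356]), 0.0236, 697)
T 0.003 42 (array([0.5270432 , 0.23951464]), np.float64(0.010875523591454158)) (array([0.5276, 0.2375]), 0.0475, 42)
T 0.12 9  
T 0.128 35 (array([0.51662879, 0.23616774]), np.float64(0.0016336319969220885)) (array([0.5124, 0.2352]), 0.0245, 35)
T 0.137 76 (array([0.51661379, 0.2364424 ]), np.float64(0.004640325838354461)) (array([0.5153, 0.235 ]), 0.0244, 76)
9
[[-0.02, -0, 0.27, 0, 0, -0], [-0.02, -0, 0.26, 0, 0, -0], [-0.02, -0, 0.27, 0, 0, -0], [-0.02, -0, 0.26, 0, 0, -0], [-0.02, -0.01, 0.27, 0, 0.01, -0.01], [-0.02, 0, 0.27, 0, -0, 0], [-0.01, 0, 0.26, 0, -0, 0], [-0.02, 0, 0.27, 0, -0, 0], [-0.02, 0, 0.26, 0, -0, -0]] [0.513 0.233 0.136]
```

Emit:
{"fn": "step_arm", "kwargs": {
  "moves": [
    [-0.02,0,0.27,0,0,0],
    [-0.02,-0.01,0.26,0,0,0],
    [-0.02,-0.01,0.27,0,0,0],
    [-0.02,-0.01,0.26,0,0,0],
    [-0.02,-0.01,0.27,0,0.01,0],
    [-0.02,0,0.27,0,0,0],
    [-0.01,0,0.26,0,0,0],
    [-0.02,0,0.26,0,0,0],
    [-0.02,0,0.23,0,0,0],
    [0,0,0,0,0,0]
  ]
}}

```text
time_s: 23.97
tool_pos: [0.5129, 0.2341, 0.1362]
tcp_rot: [[0.585, 0.416, 0.697], [0.267, -0.909, 0.319], [0.766, -0.001, -0.643]]
wrist_force: [-0.3, -0.8, 0.0]
opening: 0.0855
finger_force: 0.0
```

Emit:
{"fn": "step_arm", "kwargs": {
  "moves": [
    [0,0,0,0,0,0],
    [0,0,0,0,0,0],
    [0,0,0,0,0,0],
    [0,0,0,0,0,0],
    [0,0,0,0,0,0],
    [0,0,0,0,0,0],
    [0,0,0,0,0,0]
  ],
  "claw": -1
}}

```text
time_s: 24.55
tool_pos: [0.5119, 0.2339, 0.1381]
tcp_rot: [[0.583, 0.416, 0.698], [0.267, -0.909, 0.32], [0.767, -0.0, -0.641]]
wrist_force: [-0.6, 0.5, 5.3]
opening: 0.0398
finger_force: 58.1
```

```bash
python3 - <<'E'
from kin import *
s,A=now(); print(A[0].round(4),A[1].round(3).tolist(),np.round(s['opening'],4))
b=np.radians(40); z0=A[0][2]; R=A[1]; F=frame(YW,b); gx,gy=.563,.0088
U=(A[0]+[-.02,-.01,.09],R); N=(tcp((.465,.11),z0+.085-.004,.2,b),frame(.2,b)); Pz=(tcp((.472,gy),z0-.004+.056,YW,b),F); E=(tcp((gx,gy),z0-.004+.054,YW,b),F)
L=line(A,U,n=8)+line(U,N,n=12)[1:]+line(N,Pz,n=10)[1:]; show(L); chk(L,s['joints'])
q=ik(*Pz,seeds=[[-.2,.5,2.5,2.9,.7,-1.5]])[0]; L=line(Pz,E,n=10); show(L); chk(L,q); print(E[0])
E
```

```text
[0.5119 0.2339 0.1381] [[0.583, 0.416, 0.698], [0.267, -0.909, 0.32], [0.767, -0.0, -0.641]] 0.0398
30
[[0.17, 0, -0.23, 0, 0, 0], [0.17, 0, -0.24, 0, 0, 0], [0.17, 0.01, -0.23, 0, 0, 0], [0.17, -0, -0.24, 0, 0, 0], [0.18, 0, -0.23, 0, 0, 0], [0.17, 0, -0.23, 0, 0, 0], [0.17, 0.01, -0.24, 0, 0, 0], [0.17, -0, -0.23, 0, 0, 0], [-0.11, 0.19, -0.12, -0.12, -0, 0.1], [-0.11, 0.19, -0.11, -0.12, -0, 0.1]] [0.487 0.205 0.227]
[[-0.1, 0.2, -0.11, -0.13, -0, 0.11], [-0.11, 0.2, -0.11, -0.12, -0.01, 0.1], [-0.1, 0.2, -0.1, -0.12, 0, 0.1], [-0.1, 0.2, -0.1, -0.12, 0, 0.1], [-0.09, 0.21, -0.1, -0.13, -0, 0.1], [-0.1, 0.21, -0.09, -0.12, -0, 0.11], [-0.09, 0.21, -0.09, -0.12, -0, 0.1], [-0.08, 0.22, -0.09, -0.12, -0, 0.1], [-0.09, 0.21, -0.09, -0.13, -0.01, 0.1], [-0.08, 0.22, -0.08, -0.12, 0, 0.1]] [0.46  0.109 0.223]
[[-0.08, 0.25, 0.02, -0.12, 0, 0.1], [-0.07, 0.25, 0.03, -0.11, 0, 0.1], [-0.07, 0.25, 0.03, -0.12, 0, 0.1], [-0.07, 0.25, 0.03, -0.12, 0, 0.1], [-0.07, 0.26, 0.03, -0.12, 0, 0.1], [-0.06, 0.25, 0.04, -0.12, 0, 0.1], [-0.06, 0.25, 0.05, -0.12, 0, 0.1], [-0.05, 0.25, 0.04, -0.12, 0, 0.1], [-0.05, 0.25, 0.05, -0.12, 0, 0.1], [-0.05, 0.25, 0.06, -0.11, 0, 0.1]] [0.467 0.009 0.194]
speedshare 0.26 end [-0.26  0.39  2.51  2.79  0.64 -1.46] min [-0.26  0.26  2.28  2.63  0.34 -1.5 ] max [ 0.23  0.59  2.51  2.89  0.66 -1.22]
10
[[0.14, 0, 0.18, 0, 0, 0], [0.14, 0.01, 0.17, 0, 0, 0], [0.15, -0, 0.18, 0, 0, 0], [0.14, 0, 0.18, 0, 0, 0], [0.14, 0.01, 0.18, 0, 0, 0], [0.14, -0, 0.17, 0, 0, 0], [0.15, 0, 0.18, 0, 0, 0], [0.14, 0.01, 0.18, 0, 0, 0], [0.14, -0, 0.18, 0, 0, 0], [0.14, 0, 0.17, 0, 0, 0]] [0.558 0.009 0.192]
speedshare 0.11 end [-0.18  0.41  2.28  2.79  0.44 -1.38] min [-0.26  0.39  2.28  2.79  0.44 -1.46] max [-0.18  0.41  2.51  2.8   0.64 -1.38]
[0.55840418 0.00873565 0.19199666]
```

Emit:
{"fn": "step_arm", "kwargs": {
  "moves": [
    [0.08,0,-0.12,0,0,0],
    [0.17,0,-0.24,0,0,0],
    [0.17,0.01,-0.23,0,0,0],
    [0.17,0,-0.24,0,0,0],
    [0.18,0,-0.23,0,0,0],
    [0.17,0,-0.23,0,0,0],
    [0.17,0.01,-0.24,0,0,0],
    [0.17,0,-0.23,0,0,0],
    [0.09,0,-0.11,0,0,0],
    [0,0,0,0,0,0]
  ]
}}

```text
time_s: 25.38
tool_pos: [0.4916, 0.2235, 0.229]
tcp_rot: [[0.583, 0.416, 0.698], [0.267, -0.909, 0.319], [0.767, 0.0, -0.641]]
wrist_force: [-0.0, 1.1, -1.6]
opening: 0.0398
finger_force: 58.9
```

```bash
python3 - <<'E'
from kin import *; from h import *
c=cam('wrist'); Wc=cloud(c); W=pts(Wc); t=cam('top'); T=pts(cloud(t)); s,A=now(); gp=A[0]+.006*A[1][:,2]; print(A[0].round(4),gp.round(4),A[1].round(3).tolist(),s['opening'],s['finger_force'],np.round(s['wrist_force'],1))
a=cv2.resize(c['pixels'],(400,300)); b=cv2.resize(t['pixels'][100:260,90:303],(400,300),interpolation=cv2.INTER_CUBIC); cv2.imwrite('pics/m6.png',np.hstack([a,b]))
for n,p in(('W',W),('T',T)):
  for z0,z1,r in((.09,.105,.029),(.105,.12,.028),(.215,.225,.025),(.24,.252,.01)):
    q=near(p,gp[0],gp[1],.045,z0,z1); print(n,z0,len(q),circ(q,r) if len(q)>20 else '',q.mean(0).round(4) if len(q) else '')
E
```

```text
[0.4917 0.2236 0.2276] [0.4959 0.2256 0.2238] [[0.584, 0.416, 0.697], [0.267, -0.909, 0.319], [0.767, -0.0, -0.642]] 0.039405123161805104 58.8727950770658 [ 0.6 -0.3 -1.7]
W 0.09 61 (array([0.49531405, 0.22362554]), np.float64(0.0005121824182591831)) [0.4829 0.2198 0.1035]
W 0.105 77 (array([0.49599165, 0.22405178]), np.float64(0.0006164973794275056)) [0.4822 0.2131 0.1069]
W 0.215 405 (array([0.45434336, 0.2069098 ]), np.float64(0.005121217497414908)) [0.4764 0.2171 0.222 ]
W 0.24 2053 (array([0.48347859, 0.22056953]), np.float64(0.014746379307675212)) [0.483  0.2203 0.2467]
T 0.09 19  [0.4853 0.1982 0.1001]
T 0.105 20  [0.4875 0.1984 0.1099]
T 0.215 13  [0.4821 0.2281 0.2229]
T 0.24 76 (array([0.48558662, 0.22610954]), np.float64(0.012769312185326441)) [0.4884 0.2235 0.245 ]
```

View pics/m6.png

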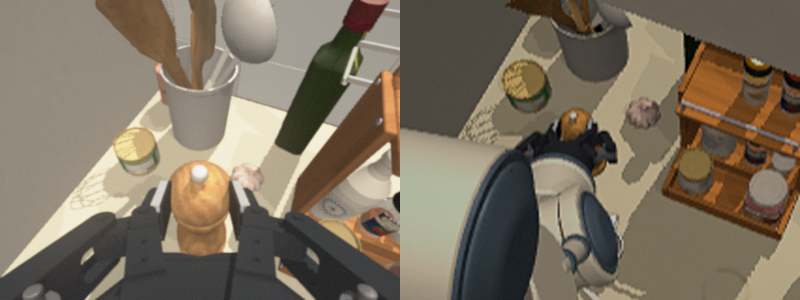

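The mill hangs upright between the pads, head at (200,195) in the left half of the picture, knob up. Its foot measures under the grasp point. Carrying it over.

Emit:
{"fn": "step_arm", "kwargs": {
  "moves": [
    [-0.11,0.19,-0.12,-0.12,0,0.1],
    [-0.11,0.19,-0.11,-0.12,0,0.1],
    [-0.1,0.2,-0.11,-0.13,0,0.11],
    [-0.11,0.2,-0.11,-0.12,-0.01,0.1],
    [-0.1,0.2,-0.1,-0.12,0,0.1],
    [-0.1,0.2,-0.1,-0.12,0,0.1],
    [-0.09,0.21,-0.1,-0.13,0,0.1],
    [-0.1,0.21,-0.09,-0.12,0,0.11],
    [-0.09,0.21,-0.09,-0.12,0,0.1],
    [-0.08,0.22,-0.09,-0.12,0,0.1]
  ]
}}

```text
time_s: 26.32
tool_pos: [0.4655, 0.1272, 0.2231]
tcp_rot: [[0.626, 0.234, 0.744], [0.151, -0.972, 0.179], [0.765, -0.0, -0.644]]
wrist_force: [-0.0, 0.3, -2.1]
opening: 0.0395
finger_force: 58.9
```

Emit:
{"fn": "step_arm", "kwargs": {
  "moves": [
    [-0.09,0.21,-0.09,-0.13,-0.01,0.1],
    [-0.08,0.22,-0.08,-0.12,0,0.1],
    [-0.08,0.25,0.02,-0.12,0,0.1],
    [-0.07,0.25,0.03,-0.11,0,0.1],
    [-0.07,0.25,0.03,-0.12,0,0.1],
    [-0.07,0.25,0.03,-0.12,0,0.1],
    [-0.07,0.26,0.03,-0.12,0,0.1],
    [-0.06,0.25,0.04,-0.12,0,0.1],
    [-0.06,0.25,0.05,-0.12,0,0.1],
    [-0.05,0.25,0.04,-0.12,0,0.1]
  ]
}}

```text
time_s: 27.15
tool_pos: [0.466, 0.0277, 0.199]
tcp_rot: [[0.643, 0.049, 0.764], [0.032, -0.999, 0.037], [0.765, 0.001, -0.644]]
wrist_force: [1.0, 0.5, -0.7]
opening: 0.0394
finger_force: 58.9
```

Emit:
{"fn": "step_arm", "kwargs": {
  "moves": [
    [-0.05,0.25,0.05,-0.12,0,0.1],
    [-0.05,0.25,0.06,-0.11,0,0.1],
    [0,0,0,0,0,0],
    [0,0,0,0,0,0]
  ]
}}

```text
time_s: 27.48
tool_pos: [0.4675, 0.0082, 0.193]
tcp_rot: [[0.645, 0.013, 0.764], [0.009, -1.0, 0.01], [0.764, 0.0, -0.645]]
wrist_force: [0.4, -0.0, -1.7]
opening: 0.0397
finger_force: 59.0
```

```bash
python3 - <<'E'
from kin import *; from h import *
T=pts(cloud(cam('top'))); S=pts(cloud(cam('scene'))); W=pts(cloud(cam('wrist'))); s,A=now(); gp=A[0]+.006*A[1][:,2]; print(A[0].round(4),gp.round(4),A[1].round(3).tolist(),round(s['opening'],4))
zb=A[0][2]-.1381; print('foot z',zb)
for n,p in(('W',W),('S',S),('T',T)):
  for z0,z1,r in((zb+.002,zb+.014,.029),(zb+.03,zb+.05,.02)):
    q=near(p,gp[0],gp[1],.04,z0,z1); print(n,len(q),circ(q,r) if len(q)>20 else '')
b=np.radians(40);F=frame(YW,b); E=(tcp((.563,.0088),.1381-.004+.054,YW,b),F); show(line(A,E,n=10)); print(E[0])
E
```

```text
[0.4675 0.009  0.1935] [0.472  0.0091 0.1896] [[0.644, 0.015, 0.765], [0.01, -1.0, 0.011], [0.765, 0.0, -0.644]] 0.0395
foot z 0.055377422073570576
W 60 (array([0.47023358, 0.0071176 ]), np.float64(0.0005475562750298253))
W 556 (array([0.46328527, 0.00742786]), np.float64(0.00264609773274753))
S 73 (array([0.47040891, 0.0065244 ]), np.float64(0.0020394000317429865))
S 113 (array([0.46497477, 0.00291893]), np.float64(0.0031298160620356346))
T 0 
T 0 
10
[[0.14, 0, 0.18, -0, 0, 0], [0.15, 0.01, 0.17, -0, 0, 0], [0.14, 0, 0.18, -0, 0, 0], [0.14, 0.01, 0.18, -0, 0.01, 0], [0.15, 0, 0.17, -0, -0, 0], [0.14, 0, 0.18, -0, -0, 0], [0.14, 0.01, 0.17, -0, 0, 0], [0.15, 0, 0.18, -0, 0, 0.01], [0.14, 0.01, 0.18, -0, 0, -0], [0.14, 0, 0.17, -0, 0.01, -0]] [0.558 0.009 0.192]
[0.55840418 0.00873565 0.19195673]
```

Emit:
{"fn": "step_arm", "kwargs": {
  "moves": [
    [0.14,0,0.18,0,0,0],
    [0.15,0,0.17,0,0,0],
    [0.14,0,0.18,0,0,0],
    [0.14,-0.01,0.18,0,0,0],
    [0.15,0,0.17,0,0,0],
    [0.14,-0.01,0.18,0,0,0],
    [0.14,0,0.18,0,0,0],
    [0.15,-0.01,0.19,0,0,0],
    [0.15,0,0.19,0,0,0],
    [0.15,0,0.18,0,0,0]
  ]
}}

```text
time_s: 28.47
tool_pos: [0.5609, 0.0113, 0.1912]
tcp_rot: [[0.644, 0.014, 0.765], [0.009, -1.0, 0.011], [0.765, 0.0, -0.644]]
wrist_force: [-0.6, 0.6, -1.7]
opening: 0.0395
finger_force: 59.0
```

Emit:
{"fn": "step_arm", "kwargs": {
  "moves": [
    [0,0,0,0,0,0],
    [0,0,0,0,0,0]
  ]
}}

```text
time_s: 28.63
tool_pos: [0.5603, 0.0113, 0.1913]
tcp_rot: [[0.644, 0.015, 0.765], [0.01, -1.0, 0.011], [0.765, 0.0, -0.644]]
wrist_force: [-0.5, 0.7, -0.8]
opening: 0.0396
finger_force: 59.0
```

```bash
python3 - <<'E'
from kin import *; from h import *
S=pts(cloud(cam('scene'))); c=cam('wrist'); W=pts(cloud(c)); s,A=now(); gp=A[0]+.006*A[1][:,2]; print(A[0].round(4),gp.round(4),round(s['opening'],4),np.round(s['wrist_force'],1))
cv2.imwrite('pics/w7.png',cv2.resize(c['pixels'],(640,480)))
zb=A[0][2]-.1381; print('foot z',zb)
for n,p in(('W',W),('S',S)):
  q=near(p,gp[0],gp[1],.04,zb+.002,zb+.014); print(n,len(q),circ(q,.029) if len(q)>20 else '')
  q=near(p,.563,.07,.045,.045,.075); print(n,'tin side',len(q),circ(q,.0285) if len(q)>20 else '')
  q=near(p,.5640,-.055,.045,.1,.115); print(n,'jar',len(q),q[:,1].max() if len(q) else '')
E
```

```text
[0.5594 0.0113 0.1911] [0.5639 0.0114 0.1872] 0.0396 [ 0.6 -0.4 -1.3]
foot z 0.05295337789186738
W 183 (array([0.55896652, 0.00921095]), np.float64(0.004424516828950259))
W tin side 229 (array([0.55472024, 0.0143925 ]), np.float64(0.004538238510520796))
W jar 567 -0.010427755052079409
S 78 (array([0.56216975, 0.0102163 ]), np.float64(0.003353679488398286))
S tin side 122 (array([0.56449936, 0.06791399]), np.float64(0.002837897330217057))
S jar 190 -0.011581028269286697
```

View pics/w7.png

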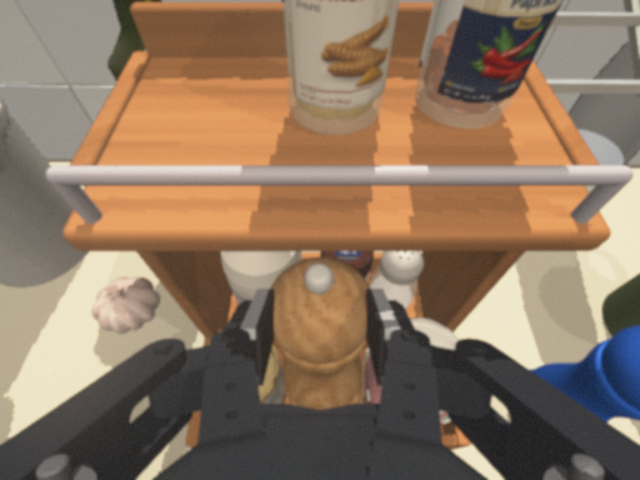

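The mill is under the shelf edge with its knob at (318,278), centred in the gap. Lowering.

Emit:
{"fn": "step_arm", "kwargs": {
  "moves": [
    [-0.08,0,0.06,0,0,0],
    [-0.08,0,0.07,0,0,0],
    [-0.08,0,0.06,0,0,0],
    [-0.08,0,0.07,0,0,0],
    [-0.08,0,0.06,0,0,0],
    [-0.08,0,0.07,0,0,0],
    [-0.08,0,0.06,0,0,0],
    [-0.08,0,0.07,0,0,0],
    [0,0,0,0,0,0]
  ]
}}

```text
time_s: 29.48
tool_pos: [0.5592, 0.0113, 0.1574]
tcp_rot: [[0.645, 0.014, 0.764], [0.009, -1.0, 0.011], [0.764, 0.0, -0.645]]
wrist_force: [-0.1, -0.2, -1.2]
opening: 0.0399
finger_force: 59.0
```

Emit:
{"fn": "step_arm", "kwargs": {
  "moves": [
    [-0.05,0,0.04,0,0,0],
    [-0.05,0,0.04,0,0,0],
    [-0.04,0,0.04,0,0,0],
    [-0.04,0,0.03,0,0,0],
    [0,0,0,0,0,0],
    [0,0,0,0,0,0]
  ]
}}

```text
time_s: 29.98
tool_pos: [0.5598, 0.0112, 0.1495]
tcp_rot: [[0.643, 0.014, 0.766], [0.009, -1.0, 0.011], [0.766, 0.0, -0.643]]
wrist_force: [-0.5, 0.3, 5.7]
opening: 0.0397
finger_force: 60.8
```

Contact is at the expected height of 0.149 m. I release, back out, then check.

Emit:
{"fn": "step_arm", "kwargs": {
  "moves": [
    [0,0,0,0,0,0],
    [0,0,0,0,0,0],
    [0,0,0,0,0,0],
    [0,0,0,0,0,0],
    [0,0,0,0,0,0]
  ],
  "claw": 1
}}

```text
time_s: 30.4
tool_pos: [0.5593, 0.0113, 0.1489]
tcp_rot: [[0.644, 0.014, 0.765], [0.009, -1.0, 0.011], [0.765, 0.0, -0.644]]
wrist_force: [0.3, 0.8, -0.4]
opening: 0.0852
finger_force: 0.0
```

Emit:
{"fn": "step_arm", "kwargs": {
  "moves": [
    [0,0,-0.1,0,0,0],
    [0,0,-0.2,0,0,0],
    [0,0,-0.3,0,0,0],
    [0,0,-0.35,0,0,0],
    [0,0,-0.35,0,0,0],
    [0,0,-0.35,0,0,0],
    [0,0,-0.35,0,0,0],
    [0,0,-0.3,0,0,0],
    [0,0,-0.2,0,0,0],
    [0,0,0,0,0,0]
  ]
}}

```text
time_s: 31.23
tool_pos: [0.4815, 0.0103, 0.2144]
tcp_rot: [[0.644, 0.014, 0.765], [0.01, -1.0, 0.01], [0.765, 0.001, -0.644]]
wrist_force: [-0.0, 0.4, 0.1]
opening: 0.0854
finger_force: 0.0
```

```bash
python3 - <<'E'
from kin import *; from h import *
c=cam('wrist'); W=pts(cloud(c)); S=pts(cloud(cam('scene'))); s,A=now(); print(A[0].round(4),np.round(s['joints'],2))
cv2.imwrite('pics/w8.png',cv2.resize(c['pixels'],(640,480)))
for n,p in(('W',W),('S',S)):
  for k,x,y,z0,z1,r in(('mill foot',.563,.009,.045,.055,.027),('mill head',.563,.009,.135,.15,.025),('tin',.563,.069,.045,.075,.0285)):
    q=near(p,x,y,.033,z0,z1); print(n,k,len(q),circ(q,r) if len(q)>20 else '')
  q=near(p,.563,-.055,.045,.1,.115); print(n,'jar',len(q),rim(q,.1,.115) if len(q)>9 else '')
  q=near(p,.563,.009,.02,.15,.19); print(n,'knob',q[:,2].max() if len(q) else '')
E
```

```text
[0.483  0.0101 0.2138] [-0.23  0.3   2.43  2.73  0.48 -1.36]
W mill foot 239 (array([0.56170753, 0.00979512]), np.float64(0.0016535135948291607))
W mill head 667 (array([0.5632589 , 0.01141058]), np.float64(0.001323834544086228))
W tin 512 (array([0.56281288, 0.06911686]), np.float64(0.00038027429148404973))
W jar 2497 (array([ 0.5615, -0.0541]), 0.0306, 2497)
W knob 0.17202590695257713
S mill foot 52 (array([0.56386557, 0.01038483]), np.float64(0.002436616794075707))
S mill head 84 (array([0.56515878, 0.01115037]), np.float64(0.0030055477012061508))
S tin 138 (array([0.56422537, 0.06773492]), np.float64(0.002656864845293803))
S jar 177 (array([ 0.5607, -0.0488]), 0.0375, 177)
S knob 0.15854957501895994
```

View pics/w8.png

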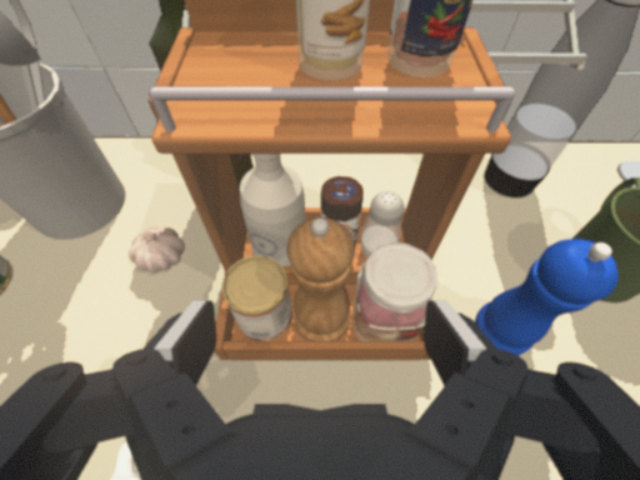

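The tin (257,295), mill (320,275) and jar (395,295) stand upright side by side in the bay. The knob top is at 0.172 m, against an expected 0.171 m, so the mill is on the floor. The gripper is clear.

```bash
python3 -c "
from bench import arm
print(arm.hand_in())"
```

```text
the job is handed in; nothing more can be done
None
```

The tin, mill and jar stand upright side by side on the front bay's floor, as measured by the cameras before hand-in, and the job was handed in at about 31 s; no verdict was returned.

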